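# Thread the carrying rod through the drying frame and the scallop valve

### The job

Take the orange-handled steel rod from its pine rest and thread it, tip first, through the nearer cheek plate of the drying frame (the one towards the robot's right), then the drilled hole in the scallop valve held in the spring clip, then the other cheek plate, until the front of the handle sits flush against the nearer plate, and let go. The frame's carriage may stand anywhere along its cross slide, so feel for the holes gently: the valve is brittle and the frame must never be pushed hard. Leave the other things on the table where they are.

Things in the scene. Friction and masses are not known exactly. Their poses are not given: they have to be found in the camera images.
- frame: Drying frame. Dark steel base 200 x 150 x 14 mm, fixed; origin under its centre at table height, x = threading direction, y across, z up. An aluminium carriage on it carries two upright plates with the valve between; it stands anywhere from 18 mm left to 18 mm right (frame y) of the base's centre line. That offset is NOT reported: feel or see it. Over 18 N of push anywhere breaks the valve.
- near_line (a point): Point on the base's centre line (not on the carriage: the true hole is up to 18 mm aside along frame y) at hole height, 110 mm up, in the outer face of the nearer aluminium plate, at frame x = -64 mm. That plate is 92 mm wide, 8 mm thick, from 34 to 134 mm up, with a round 10 mm hole. The carriage slides sideways at about 6 N and stays; along x it gives 1 mm per 2 N and springs back.
- valve_line (a point): The same centre line at frame x = 0, the middle of the 5 mm thick scallop valve (about 70 mm wide and tall, top 123 mm up), whose 11 mm hole is 110 mm up. All holes are in one line parallel to frame x and move together with the carriage, but the valve may also sit up to 1.5 mm to either side in its clip; it yields sideways at about 0.6 N.
- far_line (a point): The same centre line in the outer face of the far plate, frame x = +64 mm; that plate is like the nearer one, with a 10 mm hole 110 mm up.
- rod: Rod: square orange handle 60 x 16 x 16 mm, then a steel shaft 8 mm thick, 150 mm long; about 85 g, balancing 65 mm ahead of the handle's centre. Origin at the handle's centre on the axis, x towards the tip, z up. The handle's front face is 30 mm ahead. At first it lies level, axis 48 mm up, the rearmost 17 mm of the handle on a 12 mm wide post, the rest of the handle clear all round.
- rod_tip (a point): Centre of the rod's blunt tip, 180 mm ahead of the handle's centre; the last 3 mm are turned down from 8 mm to 7 mm diameter. Axes as the rod's. With the rod fully home it is 86 mm ahead of the frame's origin along frame x.
- rest: Pine rest for the rod, fixed to the table: base board 220 x 60 x 12 mm, origin under its centre, x along the lying rod towards its tip; a post under the end of the handle, and a notched post up to 54 mm above the table, 60 mm ahead of the origin, holding the shaft.
- tin: Round aluminium specimen tin, 76 mm across, 45 mm tall; origin under its centre. Leave alone.
- tube: Upright glass tube with a cork, 28 mm across, 103 mm tall; origin under its centre. Leave alone.
- barnacles: Barnacle cluster on a stone, 70 x 60 mm, 41 mm tall; origin under its centre. Leave alone.
- jar: Amber glass jar with black lid, 60 mm across, 60 mm tall; origin under its centre. Leave alone.
- brush: Brush lying on the table beyond the right of the rest; origin on its underside. Leave alone.
Not all that is in view belongs to the job. Of the things like the rod, leave any that is purple; of the rest the smaller one is meant.

How it is judged:
By the outcome, as a careful person would: the job done as asked, in the order asked, and still so for the second after the job is handed in, with the robot touching nothing.
It also fails if it takes over 64 s, if anything falls off the work surface, if the arm or the gripper's body presses on something with over 40 N, if the wrist force passes 120 N, or if a joint passes its speed limit or range.

### The arm

A 7-joint arm with a two-finger parallel gripper is mounted at the origin on the work surface. World frame = base frame: x ahead of the robot, y to its left, z up, the work surface at z = 0. Lengths are in m, angles in rad, forces in N, time in s.
With the tool pointing down it reaches from about 0.4 to 0.85 m from the base axis. Payload 10.4 kg.
Tool frame: the origin (TCP) lies midway between the tips of the shut fingers; the grasp point (between the pads) lies 19 mm behind it; z points along the fingers, y is the line along which they close (so a half turn about z gives the same grasp; the last joint's range is limited). The gripper opens to 85 mm and grips with 20 to 120 N. Pads are 22 mm wide; open, the fingers measure 114 mm over their backs; the gripper's body (76 mm by 85 mm) begins 54 mm behind the grasp point. The pads swing forward as they close: fully open they stand 13 mm farther back than shut.
Start: joints at [-1.35, 0.332, -0.065, 1.46, 0.022, 1.35, -0.088], TCP at [0.151, 0.607, 0.231] pointing down, gripper open.
Joint ranges: [-2.6, 2.6], [-0.5, 2.12], [-1.47, 1.34], [0.16, 2.42], [-1.27, 4.41], [0.06, 2.06], [-2.6, 2.6]. Speed limits (rad/s): [2.22, 2.22, 2.79, 2.79, 3.14, 3.14, 3.14].

### API

Orientations are given as a unit quaternion [w, x, y, z].
In Python, from bench import r gives the robot as it stands. The module is installed in compiled form; this text tells all that it offers.
- The arm moves only by the shell command python3 -m inch 'ROWS' [FORCE]. ROWS is JSON, a list of rows, each an object with "delta_rot": the turn, a rotation vector about the tool's x, y, z in rad, a list of three; "xyz": the shift along the tool's x, y, z in mm, a list of three; "hand": the finger opening in mm, from 0 to 85.4. A call has 1 to 12 rows; each row shifts and turns the commanded pose from where the row before left it, along the tool's axes as they then stand; what a row does not reach is not made up. A row lasts 1/12 s, in which the tool goes at most 41.7 mm and 7.16 degrees, less where a joint would pass 70% of its speed; a pose out of reach is approached as far as the arm can. A call is refused whole if a number of a shift passes 41.7 or a number of a turn 0.125, either way. A call with a gripper value outside its range is refused whole. The fingers move at their own pace and stop on an object; FORCE is the grip in N (left out, the last holds). Time passes only in rows, so rows that do not move let the fingers close. It gives the time, the measured TCP pose, the force, the opening and the grip force at its end, in the units of the state.
- r.get_obs(): the state, without advancing time (a new reading comes with each control period).
- r.read_camera(name): name is "scene" or "top" or "wrist"; returns a dict with "pixels" (420x560x3 uint8, red, green, blue), "vertical_fov" (degrees; the focal length in pixels is half the picture's height over the tangent of half this angle, whatever the lens; pixels are square), "cx", "cy" (the principal point, pixels), "T" (4x4, takes a point from camera to world coordinates); the wrist camera has in their place "hand_eye" (4x4, takes a point from camera to tool coordinates, whose origin is the TCP and whose axes are the flange's). Camera axes: x right, y down, z forward; pixel columns grow to the right and rows downward; lengths in m; the calibration is good to about 2 mm. A picture is of the moment at which its call begins: read the wrist's pose just before it. There is no depth.
- r.close_job(): hands the job in; it is judged then, once.
Trained networks look in a picture, given as the dict that the camera call returned (one of the last four; its "shot" number tells which), for a name from the list of things; names that differ only in an ending like _2 or _b are one class to them, and where a whole thing is asked for, a point or a joint stands for the part that bears it (a point fixed in the world has none). Each returns a list of dicts, best first, with "p" (0 to 1); they miss things now and then, are a little off and sometimes report something else, mostly with a low value. They report only what shows in the picture. A call takes as long as a camera call. They do not tell look-alikes from the thing itself.
- r.recognise(picture, name): "location" ([x, y, z] in m, in world coordinates, good to about 4 mm: the middle of the surface that is visible of it).
- r.pinpoint(picture, name): "location" ([x, y, z] in m, in world coordinates, good to about 4 mm: a listed point, or the origin of a listed thing).
The state is a dict: "clock": time; "q": joint angles; "joint_vel": joint speeds; "tau": joint torques, N m; "tcp_pos": TCP position; "ee_rot": TCP orientation; "ft_force": force on the tool from outside, world axes, zero at the start; "moment": the same for the moment, N m; "width": finger opening in m; "grip_force": force on a finger pad.
Only numpy, scipy, OpenCV 4.12 (cv2) and the standard library are available. Lean on these libraries where they do the work, as an engineer would, in place of code of your own. Each camera call takes 0.05 s, during which the arm holds its last target. There are 200 camera calls.

## Working session

There is one attempt and no reset: what is moved stays moved. The work goes in short steps, Python scripts to look and compute and a shell command to move; the robot and the scene stay as the last step left them, time stands still between calls to the robot, and variables do not carry over. Pictures are saved under pics/ and viewed, at most 10 in all, crops included, and the job is handed in when it is done.

```bash
mkdir -p pics
cat > h.py <<'E'
import numpy as np, cv2
from bench import r
from scipy.spatial.transform import Rotation as R
def rot(q): return R.from_quat([q[1],q[2],q[3],q[0]])
def f(p): return p['pixels'].shape[0]/2/np.tan(np.radians(p['vertical_fov'])/2)
def camT(p,o=None):
    if 'T' in p: return np.array(p['T'])
    W=np.eye(4); W[:3,:3]=rot(o['ee_rot']).as_matrix(); W[:3,3]=o['tcp_pos']
    return W@np.array(p['hand_eye'])
def ray(p,uv,z,o=None):
    T=camT(p,o); d=T[:3,:3]@np.array([(uv[0]-p['cx'])/f(p),(uv[1]-p['cy'])/f(p),1]); c=T[:3,3]
    return c+d*(z-c[2])/d[2]
def proj(p,X,o=None):
    c=np.linalg.inv(camT(p,o))@np.r_[X,1]; return c[:2]/c[2]*f(p)+[p['cx'],p['cy']]
def save(p,n,crop=None,s=1):
    im=cv2.cvtColor(np.array(p['pixels']),cv2.COLOR_RGB2BGR)
    if crop: a,b,c,d=crop; im=im[b:d,a:c]
    if s!=1: im=cv2.resize(im,None,fx=s,fy=s,interpolation=cv2.INTER_CUBIC)
    cv2.imwrite('pics/'+n+'.png',im)
E
python3 - <<'E'
from h import *
np.set_printoptions(precision=4,suppress=True)
o=r.get_obs(); print(o)
for n in ('top','scene'):
    p=r.read_camera(n); save(p,n+'1')
    print(n,p['vertical_fov'],p['cx'],p['cy'],np.array(p['T']))
    for k in ('rod','rod_tip','rest','frame','near_line','far_line','valve_line','tube','tin'):
        for d in r.pinpoint(p,k)[:3]: print(k,round(d['p'],2),np.array(d['location']),proj(p,d['location']))
E
```

```text
{'clock': 0.0, 'q': array([-1.3496,  0.3329, -0.0647,  1.4609,  0.0216,  1.3499, -0.0885]), 'joint_vel': array([ 0.0003, -0.0008, -0.0009, -0.0005,  0.0001,  0.0006, -0.0003]), 'tau': array([ -0.0001, -62.5438,   0.0492, -39.1613,   0.0161,   0.0099,
        -0.    ]), 'tcp_pos': array([0.1508, 0.6062, 0.2305]), 'ee_rot': array([-0.0001,  0.1216,  0.9926, -0.0007]), 'ft_force': array([ 0.9016,  0.4401, -0.2899]), 'moment': array([ 0.0023, -0.0052, -0.0297]), 'grip_force': 0.0, 'width': 0.08558219286287659}
top 45.1364078802613 286.2909511838127 209.18398567782907 [[-0.0236 -0.9888  0.1477  0.2538]
 [-0.9997  0.0218 -0.0142 -0.0346]
 [ 0.0108 -0.148  -0.9889  1.6129]
 [ 0.      0.      0.      1.    ]]
rod 0.79 [ 0.1879 -0.2364  0.0096] [345.8231 304.5611]
rod 0.59 [0.7823 0.1114 0.0061] [232.9481 123.718 ]
rod 0.47 [ 0.5099 -0.3257  0.0487] [371.5453 200.2418]
rod_tip 0.78 [ 0.3213 -0.4358  0.0041] [406.4654 260.3088]
rod_tip 0.54 [ 0.4762 -0.1505  0.0477] [316.2187 212.1115]
rod_tip 0.46 [ 0.8486 -0.0585  0.0039] [284.0273 103.7101]
rest 0.75 [ 0.4954 -0.2462  0.0026] [344.667  207.
[... 753 characters left out ...]
211 322.03  ]
rod_tip 0.77 [ 0.3223 -0.4393  0.0042] [136.6567 257.4762]
rod_tip 0.57 [ 0.4725 -0.1505  0.0444] [251.2876 236.0998]
rest 0.59 [ 0.4955 -0.2503  0.0019] [225.6335 266.712 ]
rest 0.27 [ 0.408  -0.5357  0.0001] [112.3913 294.5213]
rest 0.22 [ 0.4738 -0.151   0.0456] [251.3538 236.1308]
near_line 0.71 [0.5612 0.0822 0.1087] [336.9425 204.2011]
far_line 0.59 [0.5861 0.2107 0.1077] [376.2235 192.4757]
valve_line 0.62 [0.5733 0.1421 0.1097] [355.7598 198.3264]
valve_line 0.6 [ 0.4075 -0.5381 -0.0014] [111.5741 295.185 ]
tube 0.62 [ 0.3767  0.1139 -0.0011] [304.9002 197.0112]
tin 0.83 [ 0.4176  0.3764 -0.0046] [371.1617 176.5315]
tin 0.67 [ 0.4089 -0.5388 -0.0027] [111.6164 295.9807]
```

View pics/scene1.png

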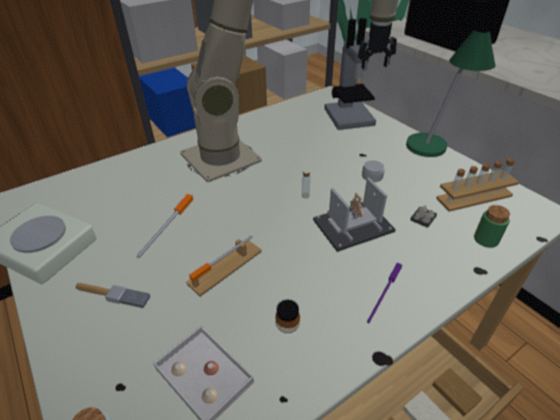

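View pics/top1.png

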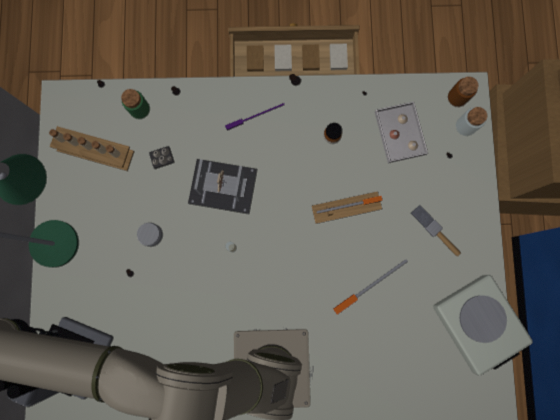

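The scene view shows the small orange rod on its rest (handle about 200,272, tip 251,236). A larger orange rod lies loose at 165,225, there is a purple one at 385,290, and the frame is at 355,215. The top view agrees: the handle is at 372,200 and the frame at 223,187. I'll move via a waypoint to the rod and read the wrist calibration.

```bash
python3 -m inch '[{"xyz":[-34.3,-17.7,-4.2]},{"xyz":[-34.3,-17.7,-4.2]},{"xyz":[-34.3,-17.7,-4.2]},{"xyz":[-34.3,-17.7,-4.2]},{"xyz":[-34.3,-17.7,-4.2]},{"xyz":[-34.3,-17.7,-4.2]},{"xyz":[-34.3,-17.7,-4.2]},{"xyz":[-34.3,-17.7,-4.2]},{"xyz":[-34.3,-17.7,-4.2]},{"xyz":[-34.3,-17.7,-4.2]},{"xyz":[-34.3,-17.7,-4.2]},{"xyz":[-34.3,-17.7,-4.2]}]'
cat >> h.py <<'E'
def goal(X,head,o=None):
    "tool down, tool x heading head (deg): yaw about tool z still to turn, and shift in mm along tool axes after it"
    o=o or r.get_obs(); a=np.radians(head)
    D=R.from_matrix(np.array([[np.cos(a),np.sin(a),0],[np.sin(a),-np.cos(a),0],[0,0,-1]]))
    dr=(rot(o['ee_rot']).inv()*D).as_rotvec()
    return dr, D.inv().apply(np.array(X)-o['tcp_pos'])*1000, rot(o['ee_rot']).inv().apply(np.array(X)-o['tcp_pos'])*1000
E
python3 - <<'E'
from h import *
np.set_printoptions(precision=4,suppress=True)
o=r.get_obs(); p=r.read_camera('wrist'); print(o['q'],o['tcp_pos'],p['vertical_fov'],p['cx'],p['cy']);print(np.array(p['hand_eye']))
print(goal([0.512,-0.20,0.28],102))
E
```

```text
[-1.3496  0.3322 -0.0647  1.4601  0.0216  1.3499 -0.0885] [0.1509 0.6065 0.2313] 68.40490483550776 281.01441354853 207.17630295812035
[[ 0.0001 -0.9531 -0.3026  0.0781]
 [ 1.      0.0003 -0.0007  0.0003]
 [ 0.0007 -0.3026  0.9531 -0.1432]
 [ 0.      0.      0.      1.    ]]
(array([ 0.0001, -0.0001,  1.1176]), array([-863.9995,  185.5872,  -48.6552]), array([-545.1487, -695.5177,  -48.7146]))invalid input at $[0]: expected keys delta_rot, xyz, hand
```

```bash
python3 -m inch '[{"delta_rot":[0,0,0.125],"xyz":[-34,-18,-4],"hand":85},{"delta_rot":[0,0,0.125],"xyz":[-32,-22,-4],"hand":85},{"delta_rot":[0,0,0.125],"xyz":[-30,-25,-4],"hand":85},{"delta_rot":[0,0,0.125],"xyz":[-26,-29,-4],"hand":85},{"delta_rot":[0,0,0.125],"xyz":[-22,-32,-4],"hand":85},{"delta_rot":[0,0,0.125],"xyz":[-18,-34,-4],"hand":85},{"delta_rot":[0,0,0.125],"xyz":[-14,-36,-4],"hand":85},{"delta_rot":[0,0,0.125],"xyz":[-9,-38,-4],"hand":85},{"delta_rot":[0,0,0.125],"xyz":[-5,-38,-4],"hand":85},{"delta_rot":[0,0,0.125],"xyz":[0,-38,-4],"hand":85},{"delta_rot":[0,0,0.125],"xyz":[0,-38,-4],"hand":85},{"delta_rot":[0,0,0],"xyz":[0,0,0],"hand":85}]'
python3 - <<'E'
from h import *
np.set_printoptions(precision=4,suppress=True)
print(goal([0.5735,0.1445,0.29],79.2))
E
```

```text
clock: 2.05
tcp_pos: [0.0384, 0.3166, 0.2761]
ee_rot: [-0.001, 0.72, 0.694, 0.001]
ft_force: [0.0, 0.7, -0.0]
width: 0.0851
grip_force: 0.0
(array([ 0.0004, -0.0032,  0.1524]), array([-68.8006, 557.9187, -13.8565]), array([-152.6475,  541.0185,  -14.0178]))
```

```bash
python3 -m inch '[{"delta_rot":[0,0,0.076],"xyz":[0,0,0],"hand":85},{"delta_rot":[0,0,0.076],"xyz":[0,0,0],"hand":85},{"delta_rot":[0,0,0],"xyz":[0,38,-1],"hand":85},{"delta_rot":[0,0,0],"xyz":[0,38,-1],"hand":85},{"delta_rot":[0,0,0],"xyz":[0,38,-1],"hand":85},{"delta_rot":[0,0,0],"xyz":[0,38,-1],"hand":85},{"delta_rot":[0,0,0],"xyz":[0,38,-1],"hand":85},{"delta_rot":[0,0,0],"xyz":[0,38,-1],"hand":85},{"delta_rot":[0,0,0],"xyz":[0,38,-1],"hand":85},{"delta_rot":[0,0,0],"xyz":[0,38,-1],"hand":85}]'
python3 -m inch '[{"delta_rot":[0,0,0],"xyz":[-9.8,36,-1],"hand":85},{"delta_rot":[0,0,0],"xyz":[-9.8,36,-1],"hand":85},{"delta_rot":[0,0,0],"xyz":[-9.8,36,-1],"hand":85},{"delta_rot":[0,0,0],"xyz":[-9.8,36,-1],"hand":85},{"delta_rot":[0,0,0],"xyz":[-9.8,36,-1],"hand":85},{"delta_rot":[0,0,0],"xyz":[-9.8,36,-1],"hand":85},{"delta_rot":[0,0,0],"xyz":[-9.8,36,-1],"hand":85},{"delta_rot":[0,0,0],"xyz":[0,0,0],"hand":85},{"delta_rot":[0,0,0],"xyz":[0,0,0],"hand":85}]'
python3 - <<'E'
from h import *
np.set_printoptions(precision=4,suppress=True)
print(goal([0.5735,0.1445,0.29],79.2))
o=r.get_obs(); p=r.read_camera('wrist'); save(p,'w1')
np.savez('w1.npz',pix=p['pixels'],T=camT(p,o),cx=p['cx'],cy=p['cy'],vf=p['vertical_fov'])
for k in ('frame','near_line','far_line','valve_line'):
    for d in r.pinpoint(p,k)[:2]: print(k,round(d['p'],2),np.array(d['location']),proj(p,d['location'],o))
E
```

```text
clock: 2.88
tcp_pos: [0.3442, 0.2607, 0.283]
ee_rot: [-0.0, 0.769, 0.64, 0.0]
ft_force: [0.1, 0.9, 0.3]
width: 0.085
grip_force: 0.0
clock: 3.63
tcp_pos: [0.5788, 0.1467, 0.2887]
ee_rot: [0.0, 0.77, 0.638, -0.001]
ft_force: [-0.8, 0.5, 0.4]
width: 0.0849
grip_force: 0.0
(array([-0.0006,  0.0021,  0.0027]), array([-3.1141, -4.7859, -1.2528]), array([-3.1037, -4.7951, -1.2432]))
frame 0.75 [0.5747 0.1465 0.0015] [278.872  167.0777]
near_line 0.82 [0.5636 0.0844 0.1084] [278.7242 239.2282]
far_line 0.95 [0.5867 0.2105 0.1152] [277.7852 122.776 ]
far_line 0.45 [0.5727 0.148  0.0023] [277.2648 166.3991]
valve_line 0.82 [0.5728 0.1478 0.1128] [276.0395 185.3573]
```

View pics/w1.png

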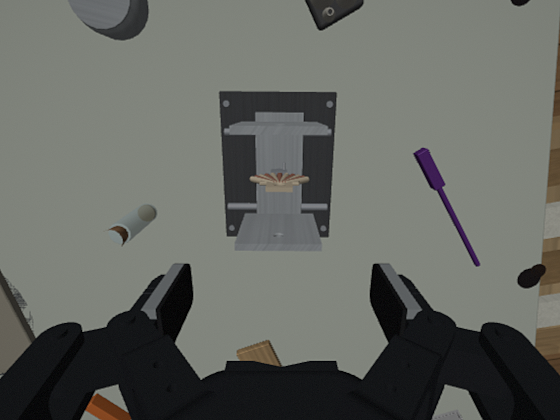

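Run:
```python
from h import *
im=cv2.imread('pics/w1.png')[80:260,205:350]
cv2.imwrite('pics/w1c.png',cv2.resize(im,None,fx=3.3,fy=3.3,interpolation=cv2.INTER_CUBIC))
```

```text
(no output)
```

View pics/w1c.png

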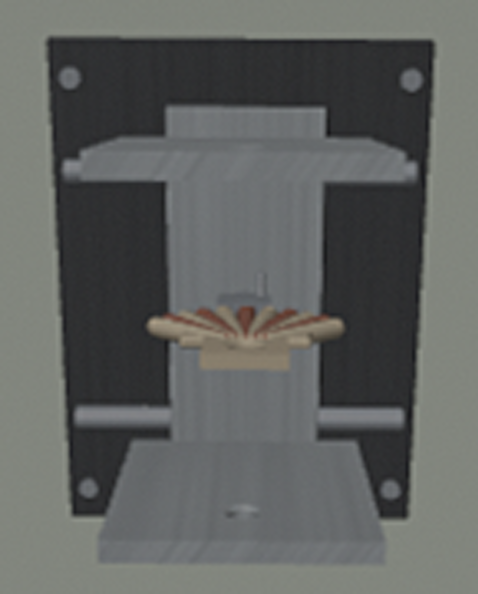

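Run:
```python
from h import *
np.set_printoptions(precision=4,suppress=True)
d=np.load('w1.npz'); p=dict(pixels=d['pix'],T=d['T'],cx=float(d['cx']),cy=float(d['cy']),vertical_fov=float(d['vf']))
g=lambda x,y,z: ray(p,(205+(x+.5)/3.3-.5,80+(y+.5)/3.3-.5),z)
TL,TR,BR,BL=[g(x,y,.014) for x,y in((49,38),(433,41),(409,518),(73,515))]
print(TL,TR,BR,BL,[np.linalg.norm(a-b) for a,b in((TL,TR),(TR,BR),(BL,BR),(TL,BL))])
ex=(TL-BL)+(TR-BR); ex/=np.linalg.norm(ex); ey=np.array([-ex[1],ex[0],0]); c=(TL+TR+BR+BL)/4
print('centre',c,'heading',np.degrees(np.arctan2(ex[1],ex[0])))
loc=lambda P:(np.array([(P-c)@ex,(P-c)@ey])*1000).round(1)
for n,x,y,z in (('nL',98,543,.134),('nR',385,543,.134),('noL',100,562,.134),('noR',384,562,.134),('hole',242,511,.110),('fL',76,180,.134),('fR',405,180,.134),('foL',80,152,.134),('foR',402,152,.134),('vL',150,327,.095),('vR',343,327,.095)): print(n,loc(g(x,y,z)),g(x,y,z))
print('cam',loc(p['T'][:3,3]))
```

```text
[0.5194 0.258  0.014 ] [0.6642 0.2296 0.014 ] [0.6276 0.0344 0.014 ] [0.4813 0.0633 0.014 ] [np.float64(0.14754928341724838), np.float64(0.19863025228826325), np.float64(0.14912263774018605), np.float64(0.19837584680633105)]
centre [0.5731 0.1463 0.014 ] heading 79.17197705521377
nL [-57.2  44.3] [0.5189 0.0984 0.134 ]
nR [-56.8 -47.3] [0.6089 0.0816 0.134 ]
noL [-63.9  43.9] [0.518  0.0918 0.134 ]
noR [-63.5 -47.3] [0.6076 0.075  0.134 ]
hole [-56.1  -1.4] [0.564  0.0909 0.11  ]
fL [55.9 45.7] [0.5388 0.2098 0.134 ]
fR [ 56.2 -48.1] [0.631  0.1925 0.134 ]
foL [63.6 44.2] [0.5417 0.2171 0.134 ]
foR [ 63.9 -46.9] [0.6312 0.2003 0.134 ]
vL [ 4.5 29.7] [0.5448 0.1563 0.095 ]
vR [  4.7 -35.3] [0.6087 0.1443 0.095 ]
cam [79.7 -4.9]
```

The wrist view shows the frame from above: base corners at crop (49,38) and (433,41), the near plate's top edge from 98 to 385 at row 543, and its hole at (242,512). The base measures 148 x 198 mm and the plate 91 mm, which fits the given sizes. The carriage offset is about -1.5 mm and the heading is 79.2°. Next I go to the rod.

Run:
```python
from h import *
np.set_printoptions(precision=4,suppress=True)
print(goal([0.512,-0.327,0.20],102))
```

```text
(array([ 0.0001, -0.0014, -0.3903]), array([-452.4904, -162.5373,   90.1426]), array([-480.4262,   21.8754,   89.4637]))
```

```bash
python3 -m inch '[{"delta_rot":[0,0,-0.0976],"xyz":[0,0,0],"hand":60},{"delta_rot":[0,0,-0.0976],"xyz":[0,0,0],"hand":60},{"delta_rot":[0,0,-0.0976],"xyz":[0,0,0],"hand":60},{"delta_rot":[0,0,-0.0976],"xyz":[0,0,0],"hand":60},{"delta_rot":[0,0,0],"xyz":[-34.8,-12.5,6.9],"hand":60},{"delta_rot":[0,0,0],"xyz":[-34.8,-12.5,6.9],"hand":60},{"delta_rot":[0,0,0],"xyz":[-34.8,-12.5,6.9],"hand":60},{"delta_rot":[0,0,0],"xyz":[-34.8,-12.5,6.9],"hand":60},{"delta_rot":[0,0,0],"xyz":[-34.8,-12.5,6.9],"hand":60},{"delta_rot":[0,0,0],"xyz":[-34.8,-12.5,6.9],"hand":60}]'
python3 -m inch '[{"delta_rot":[0,0,0],"xyz":[-34.8,-12.5,6.9],"hand":60},{"delta_rot":[0,0,0],"xyz":[-34.8,-12.5,6.9],"hand":60},{"delta_rot":[0,0,0],"xyz":[-34.8,-12.5,6.9],"hand":60},{"delta_rot":[0,0,0],"xyz":[-34.8,-12.5,6.9],"hand":60},{"delta_rot":[0,0,0],"xyz":[-34.8,-12.5,6.9],"hand":60},{"delta_rot":[0,0,0],"xyz":[-34.8,-12.5,6.9],"hand":60},{"delta_rot":[0,0,0],"xyz":[-34.8,-12.5,6.9],"hand":60},{"delta_rot":[0,0,0],"xyz":[0,0,0],"hand":60},{"delta_rot":[0,0,0],"xyz":[0,0,0],"hand":60}]'
python3 - <<'E'
from h import *
np.set_printoptions(precision=4,suppress=True)
print(goal([0.512,-0.327,0.20],102))
o=r.get_obs(); p=r.read_camera('wrist'); save(p,'w2')
np.savez('w2.npz',pix=p['pixels'],T=camT(p,o),cx=p['cx'],cy=p['cy'],vf=p['vertical_fov'])
for k in ('rod','rod_tip','rest'):
    for d in r.pinpoint(p,k)[:2]: print(k,round(d['p'],2),np.array(d['location']),proj(p,d['location'],o))
E
```

```text
clock: 4.72
tcp_pos: [0.5465, -0.0721, 0.2485]
ee_rot: [-0.0, 0.629, 0.777, 0.001]
ft_force: [1.0, -0.0, -0.6]
width: 0.0604
grip_force: 0.0
clock: 5.47
tcp_pos: [0.5106, -0.3295, 0.1998]
ee_rot: [-0.0, 0.631, 0.775, -0.0]
ft_force: [0.1, 1.7, 0.2]
width: 0.0601
grip_force: 0.0
(array([-0.0006, -0.0002, -0.0053]), array([ 2.1464,  1.9295, -0.2174]), array([ 2.1565,  1.9181, -0.2181]))
rod 0.64 [ 0.5089 -0.329   0.0465] [280.1717 190.628 ]
rod_tip 0.86 [ 0.3212 -0.4344  0.0063] [106.3731 235.4813]
rest 0.82 [ 0.4922 -0.2491 -0.0019] [280.1613 104.4273]
```

View pics/w2.png

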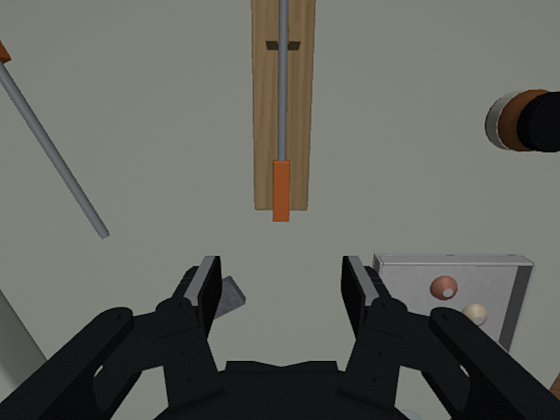

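```bash
cat > seg.py <<'E'
from h import *
np.set_printoptions(precision=4,suppress=True)
def analyse(p,zt,za,box=(240,0,320,240),rows=(5,35,60,150)):
    im=np.array(p['pixels']).astype(int); u0,v0,u1,v1=box
    m=((im[...,0]>150)&(im[...,0]>1.8*im[...,2])&(im[...,1]<130)&(im[...,0]-im[...,1]>80))
    mm=np.zeros(m.shape,np.uint8); mm[v0:v1,u0:u1]=m[v0:v1,u0:u1]
    v,u=np.nonzero(mm); vs=np.unique(v); print('rows',vs.min(),vs.max(),'n',len(v))
    for q in (vs.min()+4,(vs.min()+vs.max())//2,vs.max()-6):
        uu=u[v==q]; print('  row',q,uu.min(),uu.max())
    q=lambda uv,z: ray(p,uv,z)
    a=u[v<=vs.min()+4].mean(); b=u[v>=vs.max()-4].mean()
    F=q((a,vs.min()-.5),zt); B=q((b,vs.max()+.5),zt); print('front',F,'back',B,np.linalg.norm(F-B),'head',np.degrees(np.arctan2(*(F-B)[1::-1])))
    return F,B
E
python3 - <<'E'
from seg import *
d=np.load('w2.npz'); p=dict(pixels=d['pix'],T=d['T'],cx=float(d['cx']),cy=float(d['cy']),vertical_fov=float(d['vf']))
F,B=analyse(p,.056,.048)
im=d['pix'].astype(int)
for row in (20,70,100,140):
    print(row,[tuple(im[row,c]) for c in range(274,293,1)])
for uvs in (((283,20),(282,140)),):
    a,b=[ray(p,x,.050) for x in uvs]; print(a,b,np.degrees(np.arctan2(*(a-b)[1::-1])))
print(goal([*(F+(B-F)*24/60)[:2],.029],102))
E
```

```text
Traceback (most recent call last):
  File "seg.py", line 7, in analyse
    v,u=np.nonzero(mm); vs=np.unique(v); print('rows',vs.min(),vs.max(),'n',len(v))
                                                      ~~~~~~^^
ValueError: zero-size array to reduction operation minimum which has no identity
```

```bash
sed -i 's/^    m=.*/    hs=cv2.cvtColor(np.array(p["pixels"]),cv2.COLOR_RGB2HSV); m=(hs[...,0]<14)\&(hs[...,1]>190)\&(hs[...,2]>90)/' seg.py
python3 - <<'E'
from seg import *
d=np.load('w2.npz'); p=dict(pixels=d['pix'],T=d['T'],cx=float(d['cx']),cy=float(d['cy']),vertical_fov=float(d['vf']))
im=d['pix'].astype(int); print(im[190,281],cv2.cvtColor(d['pix'],cv2.COLOR_RGB2HSV)[190,270:295].tolist())
F,B=analyse(p,.056,.048)
for row in (20,70,140):
    print(row,im[row,274:293].sum(1))
print(goal([*(F+(B-F)*24/60)[:2],.029],102))
E
```

```text
[136  73  36] [[17, 102, 108], [18, 98, 107], [17, 112, 98], [12, 180, 106], [11, 192, 134], [11, 188, 138], [11, 189, 136], [12, 189, 136], [11, 189, 135], [11, 191, 136], [11, 188, 136], [11, 188, 136], [11, 189, 136], [11, 191, 136], [11, 189, 136], [11, 189, 136], [12, 189, 136], [11, 194, 137], [11, 198, 134], [12, 152, 114], [18, 95, 105], [18, 103, 109], [17, 102, 105], [17, 105, 107], [17, 103, 106]]
rows 160 220 n 488
  row 164 274 289
  row 190 274 288
  row 214 274 288
front [ 0.5037 -0.2971  0.056 ] back [ 0.5147 -0.3564  0.056 ] 0.060332490251669174 head 100.5051183707078
20 [264 263 263 271 239 218 257 278 305 316 300 289 265 232 249 285 279 276
 269]
70 [257 270 280 262 227 240 273 289 310 312 297 276 233 239 278 276 271 264
 244]
140 [262 275 286 248 220 269 283 300 309 297 278 231 229 262 271 274 265 254
 259]
(array([ 0.001 , -0.001 ,  0.0011]), array([  5.9989,  -3.5678, 171.2288]), array([  5.8309,  -3.7353, 171.231 ]))
```

Run:
```python
from seg import *
for i in range(3):
    o=r.get_obs(); p=r.read_camera('wrist'); print(o['clock'],o['tcp_pos'],np.abs(o['joint_vel']).max())
p['T']=camT(p,o); F,B=analyse(p,.056,.048)
im=np.array(p['pixels']).astype(int)
for row in (20,70,100,140): print(row,im[row,272:295].sum(1))
print(im[190,268:296].tolist())
M=F+(B-F)*24/60; print(M,goal([*M[:2],.029],102))
```

```text
5.6667 [ 0.5129 -0.3259  0.2002] 0.0029635351829340527
5.7167 [ 0.5128 -0.3261  0.2002] 0.0069788252399200675
5.7667 [ 0.5127 -0.3263  0.2002] 0.005494961821043303
rows 162 222 n 493
  row 166 271 286
  row 192 271 285
  row 216 271 284
front [ 0.5026 -0.2965  0.056 ] back [ 0.5147 -0.3559  0.056 ] 0.060652472203815685 head 101.46315244833595
20 [265 262 269 243 209 236 269 284 313 316 291 278 246 207 236 283 280 270
 271 268 257 251 255]
70 [264 273 282 247 220 261 281 306 315 302 284 259 210 234 280 275 268 254
 243 255 256 259 259]
100 [267 278 260 221 235 273 292 307 310 296 269 231 236 273 272 273 261 247
 254 267 262 259 254]
140 [271 281 244 209 262 286 298 308 299 283 248 238 260 267 273 270 258 254
 265 257 257 253 260]
[[107, 90, 65], [98, 80, 55], [107, 61, 31], [133, 69, 31], [136, 72, 34], [136, 73, 35], [135, 73, 34], [135, 72, 32], [136, 73, 35], [136, 73, 35], [136, 73, 35], [135, 73, 35], [136, 74, 36], [137, 74, 36], [136, 73, 35], [136, 73, 35], [138, 73, 35], [134, 68, 30], [122, 86, 57], [117, 100, 74], [109, 91, 65], [104, 86, 61], [106, 88, 63], [108, 90, 65], [106, 87, 63], [109, 90, 65], [111, 93, 66], [112, 93, 67]]
[ 0.5074 -0.3202  0.056 ] (array([ 0.0006, -0.0006,  0.0003]), array([  7.2577,  -3.7223, 171.1773]), array([  7.1615,  -3.8302, 171.1789]))
```

```bash
python3 -m inch '[{"delta_rot":[0,0,0.0105],"xyz":[7.2,-3.8,0],"hand":45},{"delta_rot":[0,0,0],"xyz":[0,0,30],"hand":45},{"delta_rot":[0,0,0],"xyz":[0,0,30],"hand":45},{"delta_rot":[0,0,0],"xyz":[0,0,30],"hand":45},{"delta_rot":[0,0,0],"xyz":[0,0,20],"hand":45},{"delta_rot":[0,0,0],"xyz":[0,0,10],"hand":45},{"delta_rot":[0,0,0],"xyz":[0,0,0],"hand":45},{"delta_rot":[0,0,0],"xyz":[0,0,0],"hand":45},{"delta_rot":[0,0,0],"xyz":[0,0,0],"hand":45},{"delta_rot":[0,0,0],"xyz":[0,0,0],"hand":45}]'
python3 - <<'E'
from seg import *
o=r.get_obs(); p=r.read_camera('wrist'); p['T']=camT(p,o); save(p,'w3')
F,B=analyse(p,.056,.048,box=(230,0,330,330)); M=F+(B-F)*24/60; print(M,goal([*M[:2],.028],101.4))
E
```

```text
clock: 6.65
tcp_pos: [0.5075, -0.322, 0.0815]
ee_rot: [0.001, 0.634, 0.773, 0.0]
ft_force: [-0.2, -0.3, 0.6]
width: 0.0449
grip_force: 0.0
rows 202 297 n 946
  row 206 271 295
  row 249 271 295
  row 291 271 294
front [ 0.5024 -0.2948  0.056 ] back [ 0.5152 -0.3568  0.056 ] 0.06335851329562653 head 101.67956103647226
[ 0.5075 -0.3196  0.056 ] (array([ 0.0017,  0.0008, -0.0018]), array([ 2.2376,  0.5617, 53.2876]), array([ 2.2813,  0.4646, 53.2867]))
```

View pics/w3.png

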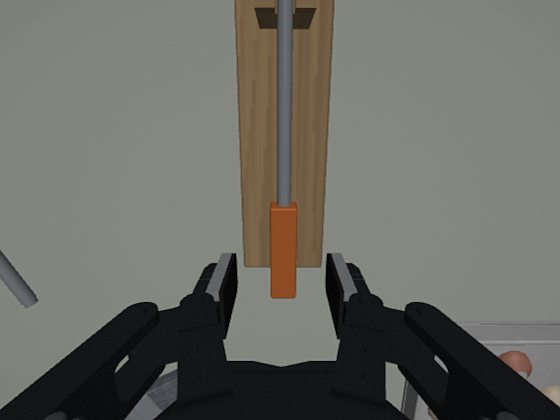

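The handle is centred between the pads: columns 271 to 296, with the pads' inner edges at 237 and 327. I'll go down and grip.

```bash
python3 -m inch '[{"delta_rot":[0,0,0],"xyz":[1.5,0.5,20],"hand":40},{"delta_rot":[0,0,0],"xyz":[0,0,20],"hand":40},{"delta_rot":[0,0,0],"xyz":[0,0,13.3],"hand":40},{"delta_rot":[0,0,0],"xyz":[0,0,0],"hand":40},{"delta_rot":[0,0,0],"xyz":[0,0,0],"hand":40},{"delta_rot":[0,0,0],"xyz":[0,0,0],"hand":12},{"delta_rot":[0,0,0],"xyz":[0,0,0],"hand":12},{"delta_rot":[0,0,0],"xyz":[0,0,0],"hand":8},{"delta_rot":[0,0,0],"xyz":[0,0,0],"hand":8},{"delta_rot":[0,0,0],"xyz":[0,0,0],"hand":8},{"delta_rot":[0,0,0],"xyz":[0,0,0],"hand":8},{"delta_rot":[0,0,0],"xyz":[0,0,0],"hand":8}]' 70
python3 - <<'E'
from seg import *
o=r.get_obs(); print({k:o[k] for k in('tcp_pos','ee_rot','ft_force','moment','width','grip_force')}, goal(o['tcp_pos'],101.4)[0])
E
```

```text
clock: 7.7
tcp_pos: [0.5076, -0.3205, 0.0279]
ee_rot: [0.001, 0.634, 0.773, 0.0]
ft_force: [-1.0, 0.8, 6.1]
width: 0.015
grip_force: 68.6
{'tcp_pos': array([ 0.5076, -0.3205,  0.0279]), 'ee_rot': array([0.0008, 0.6342, 0.7732, 0.0004]), 'ft_force': array([-0.9821,  0.8093,  6.1096]), 'moment': array([ 0.1047,  0.2635, -0.0511]), 'width': 0.014955177869565517, 'grip_force': 68.64856839179993} [ 0.0016  0.0008 -0.002 ]
```

```bash
python3 -m inch '[{"delta_rot":[0,0,0],"xyz":[0,0,-10],"hand":8},{"delta_rot":[0,0,0],"xyz":[0,0,-20],"hand":8},{"delta_rot":[0,0,0],"xyz":[0,0,-30],"hand":8},{"delta_rot":[0,0,0],"xyz":[0,0,-30],"hand":8},{"delta_rot":[0,0,0.08],"xyz":[0,0,-30],"hand":8},{"delta_rot":[0,0,0.08],"xyz":[0,0,0],"hand":8},{"delta_rot":[0,0,0.08],"xyz":[0,0,0],"hand":8},{"delta_rot":[0,0,0.08],"xyz":[0,0,0],"hand":8},{"delta_rot":[0,0,0.067],"xyz":[0,0,0],"hand":8}]'
python3 -m inch '[{"delta_rot":[0,0,0],"xyz":[15,-1.6,-14],"hand":8},{"delta_rot":[0,0,0],"xyz":[30,-1.6,-14],"hand":8},{"delta_rot":[0,0,0],"xyz":[36,-1.6,-14],"hand":8},{"delta_rot":[0,0,0],"xyz":[36,-1.6,-14],"hand":8},{"delta_rot":[0,0,0],"xyz":[36,-1.6,-14],"hand":8},{"delta_rot":[0,0,0],"xyz":[36,-1.6,-14],"hand":8},{"delta_rot":[0,0,0],"xyz":[36,-1.6,-14],"hand":8},{"delta_rot":[0,0,0],"xyz":[36,-1.6,-14],"hand":8},{"delta_rot":[0,0,0],"xyz":[36,-1.6,-14],"hand":8},{"delta_rot":[0,0,0],"xyz":[36,-1.6,-14],"hand":8},{"delta_rot":[0,0,0],"xyz":[36,-1.6,0],"hand":8},{"delta_rot":[0,0,0],"xyz":[36,-1.6,0],"hand":8}]'
python3 -m inch '[{"delta_rot":[0,0,0],"xyz":[36,-1.6,0],"hand":8},{"delta_rot":[0,0,0],"xyz":[20,-1.6,0],"hand":8},{"delta_rot":[0,0,0],"xyz":[8,0,0],"hand":8},{"delta_rot":[0,0,0],"xyz":[0,0,0],"hand":8},{"delta_rot":[0,0,0],"xyz":[0,0,0],"hand":8},{"delta_rot":[0,0,0],"xyz":[0,0,0],"hand":8},{"delta_rot":[0,0,0],"xyz":[0,0,0],"hand":8},{"delta_rot":[0,0,0],"xyz":[0,0,0],"hand":8}]'
python3 - <<'E'
from seg import *
o=r.get_obs(); p=r.read_camera('wrist'); save(p,'w4',(165,50,395,300),2.35)
np.savez('w4.npz',pix=p['pixels'],T=camT(p,o),cx=p['cx'],cy=p['cy'],vf=p['vertical_fov'],he=p['hand_eye'])
print(np.abs(o['joint_vel']).max(),o['tcp_pos'],o['ft_force'],o['moment'],goal([0.5735,0.1445,0.29],79.2))
E
```

```text
clock: 8.45
tcp_pos: [0.5069, -0.3199, 0.1476]
ee_rot: [0.0, 0.772, 0.635, 0.0]
ft_force: [-1.1, -0.1, -0.8]
width: 0.0151
grip_force: 68.3
clock: 9.45
tcp_pos: [0.5646, 0.0828, 0.2886]
ee_rot: [0.0, 0.771, 0.637, 0.001]
ft_force: [-0.7, -0.7, -0.1]
width: 0.0149
grip_force: 68.4
clock: 10.12
tcp_pos: [0.5735, 0.1432, 0.287]
ee_rot: [-0.0, 0.772, 0.636, 0.0]
ft_force: [-0.4, 0.5, -1.2]
width: 0.0146
grip_force: 68.4
0.006606676561007933 [0.5735 0.1432 0.287 ] [-0.3694  0.4909 -1.2203] [-0.0469  0.0083  0.0417] (array([-0.0001, -0.0004, -0.003 ]), array([ 0.8941, -0.115 , -3.0455]), array([ 0.895 , -0.118 , -3.0451]))
```

View pics/w4.png

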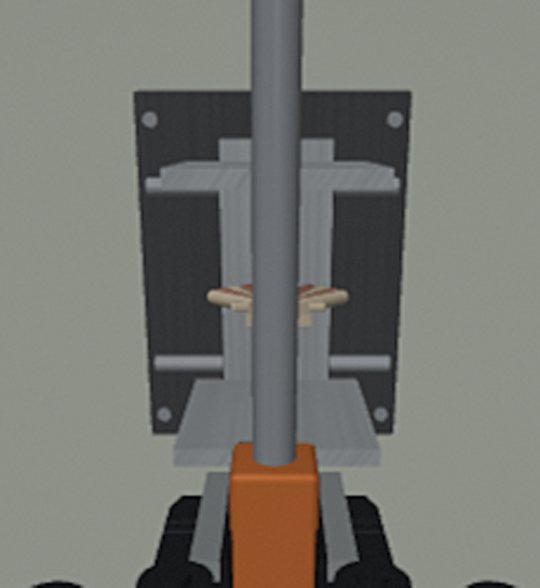

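```bash
cat > m4.py <<'E'
from seg import *
d=np.load('w4.npz'); p=dict(pixels=d['pix'],T=d['T'],cx=float(d['cx']),cy=float(d['cy']),vertical_fov=float(d['vf']))
im=d['pix'].astype(float).sum(2)
# shaft edges via strongest gradient near expected columns
W=d['T']@np.linalg.inv(d['he']); tool=lambda P:(np.linalg.inv(W)@np.r_[P,1])[:3]*1000
pts=[];
for v in range(2,240):
    cr=(v-50)*2.35
    el,er=165+(251+3.5*cr/450)/2.35,165+(303-6*cr/450)/2.35
    g=np.abs(cv2.GaussianBlur(im[v:v+1],(5,1),0)); g=np.abs(np.gradient(g[0]))
    def pk(e):
        s=np.arange(int(e)-4,int(e)+6); w=g[s]**2; k=s[w.argmax()]; n=np.arange(k-1,k+2); return (n*g[n]).sum()/g[n].sum()
    c=(pk(el)+pk(er))/2; pts.append([*tool(ray(p,(c,v),W[2,3]+.0201))[:2],pk(er)-pk(el)])
pts=np.array(pts); 
A=np.polyfit(pts[:,0],pts[:,1],1)
for _ in range(5):
    k=np.abs(pts[:,1]-np.polyval(A,pts[:,0]))<0.5; A=np.polyfit(pts[k,0],pts[k,1],1)
print('shaft: y_tool = %.4f*x + %.2f'%tuple(A),k.sum(),pts[k,0].min(),pts[k,0].max(),'yaw deg',np.degrees(np.arctan(A[0])),'tip y',np.polyval(A,174))
g=lambda x,y,z: ray(p,(165+(x+.5)/2.35-.5,50+(y+.5)/2.35-.5),z)
TL,TR,BR,BL=[g(x,y,.014) for x,y in((134,92),(411,92),(392,434),(152,434))]
print([np.linalg.norm(a-b) for a,b in((TL,TR),(TR,BR),(BL,BR),(TL,BL))])
ex=(TL-BL)+(TR-BR); ex/=np.linalg.norm(ex); c=(TL+TR+BR+BL)/4; ey=np.array([-ex[1],ex[0],0])
print('centre',c,'head',np.degrees(np.arctan2(ex[1],ex[0])),'tool',tool(c))
loc=lambda P:(np.array([(P-c)@ex,(P-c)@ey])*1000).round(1)
for n,x,y,z in (('nL',174,450,.134),('nR',380,450,.134),('noL',174,466,.134),('noR',380,466,.134),('foL',162,173,.134),('foR',394,173,.134),('fiL',160,189,.134),('fiR',396,189,.134)): print(n,loc(g(x,y,z)),tool(g(x,y,z)))
F,B=analyse(p,W[2,3]+.0281,0,box=(230,200,330,330)); print(tool(F))
E
python3 m4.py
```

```text
shaft: y_tool = 0.0053*x + -0.63 235 24.198793526229487 113.00355590703542 yaw deg 0.30284110929515884 tip y 0.2873688075531281
[np.float64(0.1485622157292436), np.float64(0.19803792857057015), np.float64(0.14859016719069743), np.float64(0.19809085484671246)]
centre [0.5726 0.1462 0.014 ] head 78.89195262464094 tool [  2.5887  -1.4105 273.0499]
nL [-56.6  43.3] [-53.8641 -44.766  153.0214]
nR [-56.4 -48.2] [-53.8277  46.6706 153.0246]
noL [-64.4  43.6] [-61.6463 -45.0886 153.0176]
noR [-64.2 -48.5] [-61.6078  47.0181 153.0209]
foL [62.2 43.3] [ 64.9217 -44.5736 153.0782]
foR [ 62.4 -48.2] [ 64.9307  46.8843 153.0814]
fiL [56.1 44.3] [ 58.7882 -45.6524 153.0753]
fiR [ 56.2 -49.3] [ 58.7989  47.9874 153.0785]
rows 239 329 n 481
  row 243 264 298
  row 284 297 297
  row 323 264 298
front [0.5786 0.1706 0.3151] back [0.5701 0.1273 0.3151] 0.044179412870614145 head 78.92470828273107
[ 27.909   -0.2339 -28.0867]
```

```bash
python3 -m inch '[{"delta_rot":[0,0,-0.003],"xyz":[-10,0.4,0],"hand":8},{"delta_rot":[0,0,0],"xyz":[-25,0,0],"hand":8},{"delta_rot":[0,0,0],"xyz":[-36,0,0],"hand":8},{"delta_rot":[0,0,0],"xyz":[-36,0,0],"hand":8},{"delta_rot":[0,0,0],"xyz":[-36,0,0],"hand":8},{"delta_rot":[0,0,0],"xyz":[-36,0,0],"hand":8},{"delta_rot":[0,0,0],"xyz":[-36,0,0],"hand":8},{"delta_rot":[0,0,0],"xyz":[-28,0,10],"hand":8},{"delta_rot":[0,0,0],"xyz":[-15,0,25],"hand":8},{"delta_rot":[0,0,0],"xyz":[0,0,35],"hand":8},{"delta_rot":[0,0,0],"xyz":[0,0,35],"hand":8},{"delta_rot":[0,0,0],"xyz":[0,0,35],"hand":8}]'
python3 -m inch '[{"delta_rot":[0,0,0],"xyz":[0,0,35],"hand":8},{"delta_rot":[0,0,0],"xyz":[0,0,15],"hand":8},{"delta_rot":[0,0,0],"xyz":[0,0,7],"hand":8},{"delta_rot":[0,0,0],"xyz":[0,0,0],"hand":8},{"delta_rot":[0,0,0],"xyz":[0,0,0],"hand":8},{"delta_rot":[0,0,0],"xyz":[0,0,0],"hand":8},{"delta_rot":[0,0,0],"xyz":[0,0,0],"hand":8},{"delta_rot":[0,0,0],"xyz":[0,0,0],"hand":8}]'
cat >> m4.py <<'E'
k&=True; w=pts[k,2]; X=pts[k,0]; print('px widths', [round(np.median(w[(X>a)&(X<a+15)]),2) for a in (25,40,55,70,85,97)])
# implied axis height error: width in px = 8/(dist)*f ; compare with predicted range
f_=f(p); cam=p['T'][:3,3]; Rt=p['T'][:3,:3]
out=[]
for x,y,ww in pts[k]:
    P=(W@np.r_[x/1000,y/1000,-.0201,1])[:3]; v=Rt.T@(P-cam); vv=np.hypot(v[1],v[2])
    dz=(f_*8e-3/ww)/1.0; out.append([x,(v[2]-dz)*1000])
out=np.array(out); print('axis above assumed (mm) slope',np.polyfit(out[:,0],out[:,1],1))
E
python3 m4.py | tail -2
python3 - <<'E'
from seg import *
o=r.get_obs(); ex=np.array([np.cos(np.radians(78.95)),np.sin(np.radians(78.95)),0]); print(o['tcp_pos'],o['ft_force'],o['moment'],goal(o['tcp_pos'],78.95)[0])
N=np.array([.5626,.0826,.11]); T=o['tcp_pos']; print('along',(N-T)@ex*1000,'lat right',(N-T)@np.array([ex[1],-ex[0],0])*1000)
p=r.read_camera('scene'); save(p,'s2',(230,150,430,290),4)
for d in r.pinpoint(p,'rod_tip')[:3]: print(d['p'],d['location'],proj(p,d['location']))
tip=T+ex*.175+[0,0,.0201]; print('pred tip',tip,proj(p,tip),'hole',proj(p,N))
E
```

```text
clock: 11.17
tcp_pos: [0.5252, -0.1101, 0.1456]
ee_rot: [0.0, 0.77, 0.637, 0.001]
ft_force: [1.3, 1.4, -1.5]
width: 0.0149
grip_force: 68.4
clock: 11.83
tcp_pos: [0.5265, -0.1087, 0.0907]
ee_rot: [0.0, 0.77, 0.638, 0.001]
ft_force: [-0.3, -0.5, -0.2]
width: 0.0151
grip_force: 68.4
px widths [np.float64(19.35), np.float64(20.67), np.float64(21.11), np.float64(21.18), np.float64(22.2), np.float64(23.03)]
axis above assumed (mm) slope [-0.0708  7.6588]
[ 0.5265 -0.1087  0.0907] [-0.2941 -0.5077 -0.1527] [-0.0519 -0.0033  0.0433] [ 0.0015 -0.0009  0.0062]
along 194.71860391698277 lat right -1.2021416196789505
0.82 [0.8486, -0.0547, 0.0039] [368.6208 321.5479]
0.79 [0.3227, -0.4396, 0.0027] [136.7343 257.9702]
0.73 [0.5563, 0.0606, 0.1113] [329.9694 205.4521]
pred tip [0.56   0.063  0.1108] [331.4805 205.961 ] hole [337.4167 204.0529]
```

View pics/s2.png

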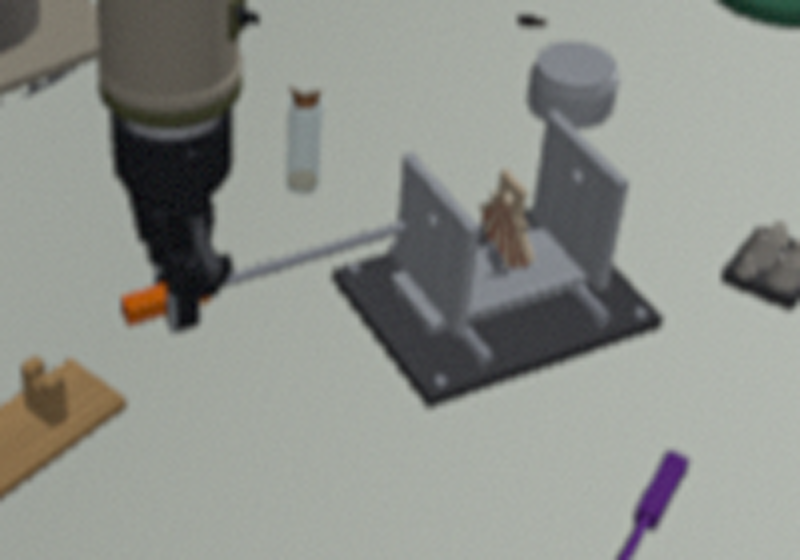

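The rod tip is at crop (398,230), 20 mm short of the near plate, and the plate's hole shows at (432,220), so they're nearly in line. I'll check the rod's pitch and height numerically in the same view.

```bash
cat > line.py <<'E'
from seg import *
from scipy.ndimage import map_coordinates
def shaft(cam,xs,zoff=.0201,show=True):
    o=r.get_obs(); p=r.read_camera(cam); Rm=rot(o['ee_rot']).as_matrix(); T=o['tcp_pos']
    im=np.mean([np.array(p['pixels']).astype(float).sum(2)]+[np.array(r.read_camera(cam)['pixels']).astype(float).sum(2) for _ in range(3)],0)
    fw=lambda x: T+Rm@np.array([x,0,-zoff])
    res=[]
    for x in xs:
        a=proj(p,fw(x)); t=proj(p,fw(x+.01))-a; px_t=np.linalg.norm(t)/10; t/=np.linalg.norm(t); n=np.array([-t[1],t[0]])
        s=np.arange(-7,7.01,.25); q=a[:,None]+n[:,None]*s
        pr=map_coordinates(im,[q[1],q[0]],order=1); bg=np.median(np.r_[pr[:8],pr[-8:]]); w=np.clip(bg-pr-25,0,None)
        up=proj(p,fw(x)+[0,0,.01])-a; 
        res.append([x*1000,(w*s).sum()/max(w.sum(),1),w.sum()*.25,up@n/10])
    return p,im,np.array(res),fw
E
python3 - <<'E'
from line import *
p,im,res,fw=shaft('scene',np.arange(.045,.185,.01))
print(res); k=(res[:,0]<165); A=np.polyfit(res[k,0],res[k,1]/res[k,3],1); print('mm up per mm, at tcp; at tip',A,np.polyval(A,175))
u,v=337,204
print(im[198:212,330:346].astype(int))
print(fw(.175),proj(p,fw(.175)))
E
```

```text
[[ 45.      -1.97   602.0355  -0.2644]
 [ 55.       0.3323 326.1084  -0.2637]
 [ 65.       0.4534 339.2752  -0.263 ]
 [ 75.       0.432  304.814   -0.2623]
 [ 85.       0.317  293.1634  -0.2616]
 [ 95.       0.4632 328.0253  -0.2609]
 [105.       0.5186 331.3171  -0.2602]
 [115.       5.3668 375.3614  -0.2595]
 [125.       4.1294 316.4595  -0.2588]
 [135.       5.1312 357.2952  -0.2581]
 [145.       5.2849 371.9497  -0.2574]
 [155.       5.6062 340.2931  -0.2567]
 [165.       4.6143 481.0386  -0.2561]
 [175.       3.1024 171.8994  -0.2554]
 [185.       0.       0.      -0.2547]]
mm up per mm, at tcp; at tip [-0.2632 17.9032] -28.163612497457432
[[308 237 243 246 244 240 237 245 283 347 397 425 453 488 503 505]
 [308 236 242 247 245 240 244 243 244 283 353 398 429 465 492 503]
 [301 241 243 246 247 244 242 243 238 247 294 359 404 437 469 496]
 [293 240 241 247 247 243 244 243 236 236 250 296 361 408 439 472]
 [278 236 243 243 244 242 245 252 253 239 236 251 296 365 414 447]
 [268 240 242 247 241 244 249 276 284 253 239 237 252 304 373 416]
 [270 240 242 246 242 243 252 305 341 278 242 242 239 253 312 378]
 [311 263 246 243 243 239 251 298 337 279 241 244 240 239 260 326]
 [336 282 248 242 245 246 244 260 286 258 241 245 246 238 241 274]
 [298 262 242 245 240 243 242 245 244 239 244 248 246 240 236 246]
 [247 240 240 246 245 244 245 244 242 240 244 244 246 242 241 238]
 [235 234 240 245 243 241 246 248 239 239 244 243 242 240 237 243]
 [233 239 242 245 243 243 241 245 242 238 245 247 248 243 240 243]
 [235 239 243 241 240 239 247 240 240 242 245 248 245 241 240 242]]
[0.5586 0.0633 0.1105] [331.2174 205.7533]
```

```bash
python3 -m inch '[{"delta_rot":[0,0,0],"xyz":[4,-0.3,0.3],"hand":8},{"delta_rot":[0,0,0],"xyz":[5,0,0],"hand":8},{"delta_rot":[0,0,0],"xyz":[4,0,0],"hand":8},{"delta_rot":[0,0,0],"xyz":[2,0,0],"hand":8},{"delta_rot":[0,0,0],"xyz":[0,0,0],"hand":8},{"delta_rot":[0,0,0],"xyz":[0,0,0],"hand":8}]'
for i in 1; do python3 -m inch '[{"delta_rot":[0,0,0],"xyz":[2,0,0],"hand":8},{"delta_rot":[0,0,0],"xyz":[2,0,0],"hand":8},{"delta_rot":[0,0,0],"xyz":[1,0,0],"hand":8},{"delta_rot":[0,0,0],"xyz":[0,0,0],"hand":8},{"delta_rot":[0,0,0],"xyz":[0,0,0],"hand":8}]'; done
python3 - <<'E'
from seg import *
ex=np.array([np.cos(np.radians(78.95)),np.sin(np.radians(78.95)),0]); N=np.array([.5626,.0826,.11])
o=r.get_obs(); T=o['tcp_pos']; print(T,'F along,right,up',o['ft_force']@ex,o['ft_force']@np.array([ex[1],-ex[0],0]),o['ft_force'][2],'mom',o['moment'],'along',(N-T)@ex*1000,'lat',(N-T)@np.array([ex[1],-ex[0],0])*1000,goal(T,78.95)[0])
E
```

```text
clock: 12.63
tcp_pos: [0.5283, -0.0937, 0.0893]
ee_rot: [-0.0, 0.77, 0.638, -0.0]
ft_force: [-0.3, -0.2, -0.8]
width: 0.0148
grip_force: 68.4
clock: 13.05
tcp_pos: [0.5292, -0.089, 0.0893]
ee_rot: [-0.0, 0.77, 0.638, -0.0]
ft_force: [-0.4, -0.5, -0.6]
width: 0.0151
grip_force: 68.4
[ 0.5292 -0.089   0.0893] F along,right,up -0.5496640787823499 -0.2620538929810384 -0.6260864070738243 mom [ 0.0136 -0.0051 -0.0044] along 174.8055772769553 lat -0.1406887229785155 [-0.0003 -0.0002  0.0061]
```

```bash
cat > st.py <<'E'
from seg import *
ex=np.array([np.cos(np.radians(78.95)),np.sin(np.radians(78.95)),0]); rt=np.array([ex[1],-ex[0],0]); N=np.array([.5626,.0826,.11])
o=r.get_obs(); T=o['tcp_pos']; F=o['ft_force']; yaw=goal(T,78.95)[0]
print('F along %.1f right %.1f up %.1f'%(F@ex,F@rt,F[2]),'mom',o['moment'],'| to face %.1f, hole right of tcp %.2f, z %.4f'%((N-T)@ex*1000,(N-T)@rt*1000,T[2]),'yaw',yaw,'tool y of hole %.2f'%((N-T)@rt*1000+yaw[2]*(N-T)@ex*1000),'w %.4f'%o['width'],'vel %.3f'%np.abs(o['joint_vel']).max())
E
python3 -m inch '[{"delta_rot":[0,0,0],"xyz":[0,0.6,-0.5],"hand":8},{"delta_rot":[0,0,0],"xyz":[0,0,0],"hand":8},{"delta_rot":[0,0,0],"xyz":[2,0,0],"hand":8},{"delta_rot":[0,0,0],"xyz":[2,0,0],"hand":8},{"delta_rot":[0,0,0],"xyz":[1,0,0],"hand":8},{"delta_rot":[0,0,0],"xyz":[0,0,0],"hand":8},{"delta_rot":[0,0,0],"xyz":[0,0,0],"hand":8}]'
python3 st.py; python3 -m inch '[{"delta_rot":[0,0,0],"xyz":[0,0,0],"hand":8}]' >/dev/null; python3 st.py
```

```text
clock: 13.63
tcp_pos: [0.5308, -0.0841, 0.0898]
ee_rot: [-0.0, 0.77, 0.638, 0.0]
ft_force: [1.0, -0.4, -0.1]
width: 0.0148
grip_force: 68.4
F along -0.2 right 1.0 up -0.1 mom [-0.0618  0.0161 -0.0136] | to face 169.7, hole right of tcp -0.69, z 0.0898 yaw [-0.0003 -0.0003  0.0063] tool y of hole 0.38 w 0.0148 vel 0.003
F along 0.5 right 0.2 up -1.0 mom [-0.008  -0.0127  0.0304] | to face 169.9, hole right of tcp -0.69, z 0.0898 yaw [-0.0003 -0.0002  0.0061] tool y of hole 0.34 w 0.0149 vel 0.002
```

```bash
python3 -m inch '[{"delta_rot":[0,0,0],"xyz":[2,0,0],"hand":8},{"delta_rot":[0,0,0],"xyz":[2,0.03,0],"hand":8},{"delta_rot":[0,0,0],"xyz":[1,0,0],"hand":8},{"delta_rot":[0,0,0],"xyz":[0,0,0],"hand":8},{"delta_rot":[0,0,0],"xyz":[0,0,0],"hand":8}]'
python3 st.py;  python3 - <<'E'
from line import *
p=r.read_camera('scene'); save(p,'s3',(290,170,400,240),7)
E
```

```text
clock: 14.13
tcp_pos: [0.5317, -0.0792, 0.0898]
ee_rot: [-0.0, 0.77, 0.638, -0.0]
ft_force: [-0.8, 0.9, 0.4]
width: 0.015
grip_force: 68.4
F along 0.7 right -1.0 up 0.4 mom [-0.0932  0.0355 -0.0204] | to face 164.7, hole right of tcp -0.69, z 0.0898 yaw [-0.0003 -0.0002  0.0062] tool y of hole 0.33 w 0.0150 vel 0.003
```

View pics/s3.png

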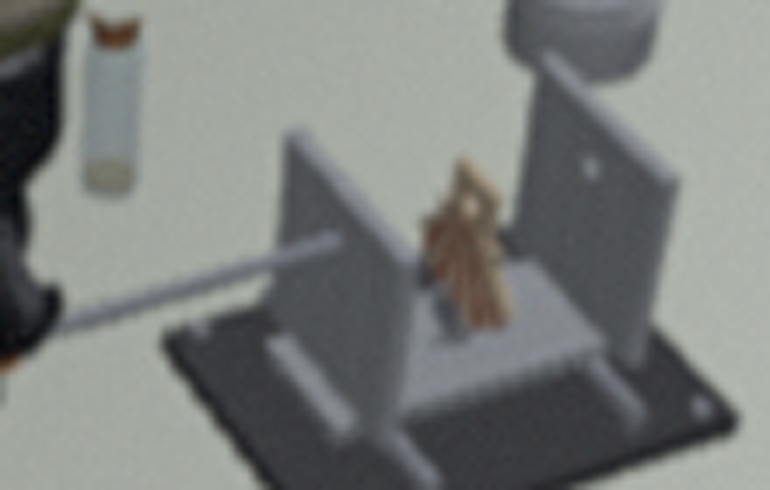

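```bash
python3 -m inch '[{"delta_rot":[0,0,0],"xyz":[4,0.03,0],"hand":8},{"delta_rot":[0,0,0],"xyz":[4,0.02,0],"hand":8},{"delta_rot":[0,0,0],"xyz":[4,0.02,0],"hand":8},{"delta_rot":[0,0,0],"xyz":[0,0.02,0],"hand":8},{"delta_rot":[0,0,0],"xyz":[0,0,0],"hand":8}]' | grep -E 'clock|force'
python3 st.py
python3 -m inch '[{"delta_rot":[0,0,0],"xyz":[4,0.03,0],"hand":8},{"delta_rot":[0,0,0],"xyz":[4,0.03,0],"hand":8},{"delta_rot":[0,0,0],"xyz":[4,0.03,0],"hand":8},{"delta_rot":[0,0,0],"xyz":[4,0.02,0],"hand":8},{"delta_rot":[0,0,0],"xyz":[4,0.02,0],"hand":8},{"delta_rot":[0,0,0],"xyz":[0,0,0],"hand":8},{"delta_rot":[0,0,0],"xyz":[0,0,0],"hand":8},{"delta_rot":[0,0,0],"xyz":[0,0,0],"hand":8}]' | grep -E 'clock|force'
python3 st.py
```

```text
clock: 14.6
ft_force: [-0.0, -0.5, -0.5]
grip_force: 68.4
F along -0.5 right 0.1 up -0.5 mom [-0.0842 -0.013   0.0303] | to face 152.4, hole right of tcp -0.69, z 0.0898 yaw [-0.0004 -0.0002  0.0069] tool y of hole 0.37 w 0.0149 vel 0.006
clock: 15.27
ft_force: [0.1, -0.7, 0.1]
grip_force: 68.4
F along -0.7 right 0.3 up 0.1 mom [-0.0855  0.0881  0.0257] | to face 133.0, hole right of tcp -0.70, z 0.0898 yaw [-0.0003 -0.0001  0.006 ] tool y of hole 0.09 w 0.0149 vel 0.004
```

```bash
python3 -m inch '[{"delta_rot":[0,0,0],"xyz":[4,0.03,0],"hand":8},{"delta_rot":[0,0,0],"xyz":[4,0.02,0],"hand":8},{"delta_rot":[0,0,0],"xyz":[4,0.02,0],"hand":8},{"delta_rot":[0,0,0],"xyz":[0,0,0],"hand":8},{"delta_rot":[0,0,0],"xyz":[0,0,0],"hand":8}]' | grep -E 'clock|force'
python3 st.py
python3 -m inch '[{"delta_rot":[0,0,0],"xyz":[2,0.01,0],"hand":8},{"delta_rot":[0,0,0],"xyz":[2,0.02,0],"hand":8},{"delta_rot":[0,0,0],"xyz":[0,0,0],"hand":8},{"delta_rot":[0,0,0],"xyz":[0,0,0],"hand":8}]' | grep -E 'clock|force'
python3 st.py
```

```text
clock: 15.68
ft_force: [-0.4, 0.4, -0.3]
grip_force: 68.4
F along 0.4 right -0.4 up -0.3 mom [-0.0742  0.0132 -0.0023] | to face 120.4, hole right of tcp -0.71, z 0.0898 yaw [-0.0003 -0.0002  0.0067] tool y of hole 0.11 w 0.0147 vel 0.007
clock: 16.02
ft_force: [-0.0, -0.5, 0.1]
grip_force: 68.4
F along -0.5 right 0.1 up 0.1 mom [-0.0396 -0.0153  0.0067] | to face 116.8, hole right of tcp -0.71, z 0.0898 yaw [-0.0003 -0.0003  0.0061] tool y of hole 0.01 w 0.0150 vel 0.004
```

```bash
python3 -m inch '[{"delta_rot":[0,0,0],"xyz":[2,0.01,0],"hand":8},{"delta_rot":[0,0,0],"xyz":[2,0.02,0],"hand":8},{"delta_rot":[0,0,0],"xyz":[0,0,0],"hand":8},{"delta_rot":[0,0,0],"xyz":[0,0,0],"hand":8}]' | grep -E 'clock|force'
python3 st.py
python3 -c "
from h import *
p=r.read_camera('scene'); save(p,'s4',(300,170,400,240),7)"
```

```text
clock: 16.35
ft_force: [0.1, 0.3, -0.5]
grip_force: 68.4
F along 0.3 right 0.0 up -0.5 mom [-0.09    0.076   0.0131] | to face 112.6, hole right of tcp -0.73, z 0.0898 yaw [-0.0003 -0.0003  0.0064] tool y of hole -0.01 w 0.0152 vel 0.004
```

View pics/s4.png

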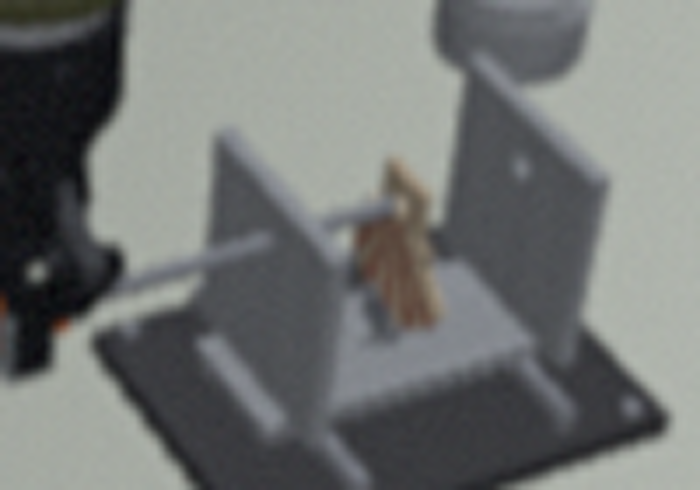

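The rod has passed the near plate's hole, and its tip (crop 395,208) is entering the valve's hole (around 405,203). There is no reaction force.

```bash
python3 -m inch '[{"delta_rot":[0,0,0],"xyz":[2,0.01,0],"hand":8},{"delta_rot":[0,0,0],"xyz":[2,0.02,0],"hand":8},{"delta_rot":[0,0,0],"xyz":[0,0,0],"hand":8},{"delta_rot":[0,0,0],"xyz":[0,0,0],"hand":8},{"delta_rot":[0,0,0],"xyz":[0,0,0],"hand":8}]' | grep -E 'clock|force'
python3 st.py
```

```text
clock: 16.82
ft_force: [0.3, -0.4, -0.3]
grip_force: 68.4
F along -0.3 right 0.4 up -0.3 mom [-0.1069 -0.0207  0.0316] | to face 108.8, hole right of tcp -0.75, z 0.0898 yaw [-0.0003 -0.0002  0.0061] tool y of hole -0.09 w 0.0148 vel 0.002
```

```bash
python3 -m inch '[{"delta_rot":[0,0,0],"xyz":[2,0.01,0],"hand":8},{"delta_rot":[0,0,0],"xyz":[2,0.02,0],"hand":8},{"delta_rot":[0,0,0],"xyz":[0,0,0],"hand":8},{"delta_rot":[0,0,0],"xyz":[0,0,0],"hand":8},{"delta_rot":[0,0,0],"xyz":[0,0,0],"hand":8}]' | grep -E 'clock|force'
python3 st.py
```

```text
clock: 17.23
ft_force: [-0.2, -0.1, -0.3]
grip_force: 68.4
F along -0.1 right -0.1 up -0.3 mom [ 0.0201  0.0108 -0.0085] | to face 104.9, hole right of tcp -0.73, z 0.0898 yaw [-0.0003 -0.0002  0.0061] tool y of hole -0.09 w 0.0147 vel 0.001
```

```bash
python3 -m inch '[{"delta_rot":[0,0,0],"xyz":[4,0.03,0],"hand":8},{"delta_rot":[0,0,0],"xyz":[4,0.02,0],"hand":8},{"delta_rot":[0,0,0],"xyz":[4,0.03,0],"hand":8},{"delta_rot":[0,0,0],"xyz":[0,0,0],"hand":8},{"delta_rot":[0,0,0],"xyz":[0,0,0],"hand":8}]' | grep -E 'clock|force'
python3 st.py
```

```text
clock: 17.65
ft_force: [0.4, -0.8, -1.0]
grip_force: 68.4
F along -0.7 right 0.5 up -1.0 mom [-0.0305 -0.0252 -0.0031] | to face 92.4, hole right of tcp -0.72, z 0.0898 yaw [-0.0003 -0.0002  0.0068] tool y of hole -0.09 w 0.0147 vel 0.006
```

```bash
python3 -m inch '[{"delta_rot":[0,0,0],"xyz":[4,0.03,0],"hand":8},{"delta_rot":[0,0,0],"xyz":[4,0.02,0],"hand":8},{"delta_rot":[0,0,0],"xyz":[4,0.03,0],"hand":8},{"delta_rot":[0,0,0],"xyz":[4,0.02,0],"hand":8},{"delta_rot":[0,0,0],"xyz":[4,0.03,0],"hand":8},{"delta_rot":[0,0,0],"xyz":[0,0,0],"hand":8},{"delta_rot":[0,0,0],"xyz":[0,0,0],"hand":8},{"delta_rot":[0,0,0],"xyz":[0,0,0],"hand":8}]' | grep -E 'clock|force'
python3 st.py
python3 -c "
from h import *
p=r.read_camera('scene'); save(p,'s5',(300,170,400,240),7)"
```

```text
clock: 18.32
ft_force: [0.2, -0.5, -1.1]
grip_force: 68.4
F along -0.4 right 0.3 up -1.1 mom [-0.0754 -0.0152  0.0591] | to face 73.0, hole right of tcp -0.72, z 0.0898 yaw [-0.0004 -0.0001  0.0059] tool y of hole -0.29 w 0.0149 vel 0.006
```

View pics/s5.png

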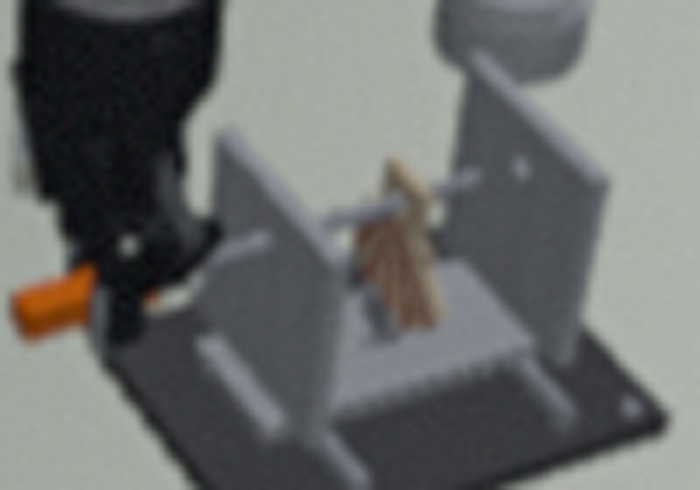

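The rod is through the valve. The tip is at crop (478,178), in line with the far hole (521,168).

```bash
python3 -m inch '[{"delta_rot":[0,0,0],"xyz":[4,0.03,0],"hand":8},{"delta_rot":[0,0,0],"xyz":[4,0.02,0],"hand":8},{"delta_rot":[0,0,0],"xyz":[4,0.03,0],"hand":8},{"delta_rot":[0,0,0],"xyz":[0,0,0],"hand":8},{"delta_rot":[0,0,0],"xyz":[0,0,0],"hand":8},{"delta_rot":[0,0,0],"xyz":[0,0,0],"hand":8}]' | grep -E 'clock|force'
python3 st.py
python3 -m inch '[{"delta_rot":[0,0,0],"xyz":[2,0.01,0],"hand":8},{"delta_rot":[0,0,0],"xyz":[2,0.02,0],"hand":8},{"delta_rot":[0,0,0],"xyz":[0,0,0],"hand":8},{"delta_rot":[0,0,0],"xyz":[0,0,0],"hand":8}]' | grep -E 'clock|force'
python3 st.py
```

```text
clock: 18.87
ft_force: [-0.3, -0.0, -0.2]
grip_force: 68.4
F along -0.1 right -0.3 up -0.2 mom [0.0048 0.0276 0.0164] | to face 60.9, hole right of tcp -0.73, z 0.0898 yaw [-0.0004 -0.0001  0.0061] tool y of hole -0.36 w 0.0149 vel 0.005
clock: 19.2
ft_force: [-0.1, 0.1, -1.3]
grip_force: 68.4
F along 0.1 right -0.1 up -1.3 mom [-0.0393 -0.0116  0.0158] | to face 56.7, hole right of tcp -0.78, z 0.0899 yaw [-0.0003 -0.0003  0.0063] tool y of hole -0.42 w 0.0149 vel 0.003
```

```bash
python3 -m inch '[{"delta_rot":[0,0,0],"xyz":[2,0.01,0],"hand":8},{"delta_rot":[0,0,0],"xyz":[2,0.02,0],"hand":8},{"delta_rot":[0,0,0],"xyz":[0,0,0],"hand":8},{"delta_rot":[0,0,0],"xyz":[0,0,0],"hand":8},{"delta_rot":[0,0,0],"xyz":[0,0,0],"hand":8}]' | grep -E 'clock|force'
python3 st.py
```

```text
clock: 19.62
ft_force: [0.1, 0.4, -1.1]
grip_force: 68.4
F along 0.4 right -0.0 up -1.1 mom [-0.0166 -0.0282 -0.0213] | to face 52.9, hole right of tcp -0.79, z 0.0899 yaw [-0.0003 -0.0002  0.006 ] tool y of hole -0.47 w 0.0149 vel 0.003
```

```bash
python3 -m inch '[{"delta_rot":[0,0,0],"xyz":[2,0.01,0],"hand":8},{"delta_rot":[0,0,0],"xyz":[2,0.02,0],"hand":8},{"delta_rot":[0,0,0],"xyz":[0,0,0],"hand":8},{"delta_rot":[0,0,0],"xyz":[0,0,0],"hand":8},{"delta_rot":[0,0,0],"xyz":[0,0,0],"hand":8}]' | grep -E 'clock|force'
python3 st.py
```

```text
clock: 20.03
ft_force: [-0.1, 0.0, -0.9]
grip_force: 68.4
F along 0.0 right -0.1 up -0.9 mom [-0.0128  0.0225 -0.0037] | to face 48.8, hole right of tcp -0.79, z 0.0899 yaw [-0.0003 -0.0002  0.0061] tool y of hole -0.49 w 0.0151 vel 0.003
```

```bash
python3 -m inch '[{"delta_rot":[0,0,0],"xyz":[2,0.01,0],"hand":8},{"delta_rot":[0,0,0],"xyz":[2,0.02,0],"hand":8},{"delta_rot":[0,0,0],"xyz":[0,0,0],"hand":8},{"delta_rot":[0,0,0],"xyz":[0,0,0],"hand":8},{"delta_rot":[0,0,0],"xyz":[0,0,0],"hand":8}]' | grep -E 'clock|force'
python3 st.py
```

```text
clock: 20.45
ft_force: [0.2, -0.1, -0.4]
grip_force: 68.4
F along -0.1 right 0.3 up -0.4 mom [-0.0642  0.0164  0.0054] | to face 44.8, hole right of tcp -0.79, z 0.0899 yaw [-0.0003 -0.0002  0.0061] tool y of hole -0.52 w 0.0149 vel 0.002
```

```bash
python3 -m inch '[{"delta_rot":[0,0,0],"xyz":[4,0.03,0],"hand":8},{"delta_rot":[0,0,0],"xyz":[4,0.02,0],"hand":8},{"delta_rot":[0,0,0],"xyz":[4,0.03,0],"hand":8},{"delta_rot":[0,0,0],"xyz":[0,0,0],"hand":8},{"delta_rot":[0,0,0],"xyz":[0,0,0],"hand":8},{"delta_rot":[0,0,0],"xyz":[0,0,0],"hand":8}]' | grep -E 'clock|force'
python3 st.py
python3 -m inch '[{"delta_rot":[0,0,0],"xyz":[1.5,0.01,0],"hand":8},{"delta_rot":[0,0,0],"xyz":[1.5,0.02,0],"hand":8},{"delta_rot":[0,0,0],"xyz":[0,0,0],"hand":8},{"delta_rot":[0,0,0],"xyz":[0,0,0],"hand":8}]' | grep -E 'clock|force'
python3 st.py
```

```text
clock: 20.95
ft_force: [-0.3, 0.6, 0.3]
grip_force: 68.4
F along 0.5 right -0.4 up 0.3 mom [-0.0724  0.0193  0.0339] | to face 32.9, hole right of tcp -0.78, z 0.0898 yaw [-0.0003 -0.0001  0.0061] tool y of hole -0.58 w 0.0148 vel 0.003
clock: 21.28
ft_force: [0.7, 1.0, -1.4]
grip_force: 68.4
F along 1.1 right 0.5 up -1.4 mom [-0.0526  0.0241  0.0044] | to face 29.7, hole right of tcp -0.79, z 0.0898 yaw [-0.0003 -0.0003  0.0061] tool y of hole -0.60 w 0.0148 vel 0.002
```

```bash
python3 -m inch '[{"delta_rot":[0,0,0],"xyz":[1,0.01,0],"hand":8},{"delta_rot":[0,0,0],"xyz":[1,0,0],"hand":8},{"delta_rot":[0,0,0],"xyz":[0,0,0],"hand":8},{"delta_rot":[0,0,0],"xyz":[0,0,0],"hand":8},{"delta_rot":[0,0,0],"xyz":[0,0,0],"hand":8}]' | grep -E 'clock|force'
python3 st.py
python3 - <<'E'
from seg import *
o=r.get_obs(); p=r.read_camera('wrist'); save(p,'w5',(180,130,380,300),3.5)
E
```

```text
clock: 21.7
ft_force: [-0.3, -1.2, -0.9]
grip_force: 68.4
F along -1.3 right -0.1 up -0.9 mom [-0.0338 -0.0085 -0.0129] | to face 27.9, hole right of tcp -0.81, z 0.0899 yaw [-0.0003 -0.0002  0.006 ] tool y of hole -0.64 w 0.0151 vel 0.002
```

View pics/w5.png

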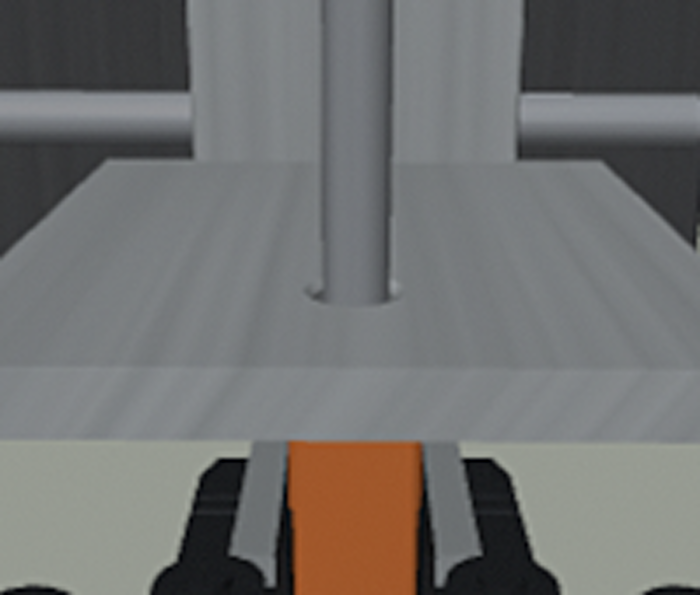

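The wrist view shows the shaft centred in the near hole (crop 355,295) and the handle just behind the plate. By my count that is twelve pictures viewed, two over the limit of ten. I won't view any more and will finish by force and numbers.

```bash
python3 -m inch '[{"delta_rot":[0,0,0],"xyz":[1,0,0],"hand":8},{"delta_rot":[0,0,0],"xyz":[0,0,0],"hand":8},{"delta_rot":[0,0,0],"xyz":[0,0,0],"hand":8},{"delta_rot":[0,0,0],"xyz":[0,0,0],"hand":8}]' | grep -E 'clock'
python3 st.py
python3 -m inch '[{"delta_rot":[0,0,0],"xyz":[1,0,0],"hand":8},{"delta_rot":[0,0,0],"xyz":[0,0,0],"hand":8},{"delta_rot":[0,0,0],"xyz":[0,0,0],"hand":8},{"delta_rot":[0,0,0],"xyz":[0,0,0],"hand":8}]' | grep -E 'clock'
python3 st.py
python3 -m inch '[{"delta_rot":[0,0,0],"xyz":[1,0,0],"hand":8},{"delta_rot":[0,0,0],"xyz":[0,0,0],"hand":8},{"delta_rot":[0,0,0],"xyz":[0,0,0],"hand":8},{"delta_rot":[0,0,0],"xyz":[0,0,0],"hand":8}]' | grep -E 'clock'
python3 st.py
```

```text
clock: 22.08
F along -0.3 right 0.7 up -0.9 mom [-0.0467  0.009  -0.0548] | to face 26.8, hole right of tcp -0.79, z 0.0899 yaw [-0.0003 -0.0002  0.0061] tool y of hole -0.63 w 0.0149 vel 0.001
clock: 22.42
F along -0.2 right -0.3 up -0.7 mom [-0.0681 -0.0096  0.0026] | to face 25.8, hole right of tcp -0.79, z 0.0899 yaw [-0.0003 -0.0002  0.006 ] tool y of hole -0.64 w 0.0150 vel 0.002
clock: 22.75
F along -0.0 right 0.1 up -1.5 mom [-0.0569  0.029  -0.052 ] | to face 24.8, hole right of tcp -0.79, z 0.0899 yaw [-0.0003 -0.0002  0.0061] tool y of hole -0.64 w 0.0148 vel 0.001
```

```bash
python3 -m inch '[{"delta_rot":[0,0,0],"xyz":[1,0,0],"hand":8},{"delta_rot":[0,0,0],"xyz":[0,0,0],"hand":8},{"delta_rot":[0,0,0],"xyz":[0,0,0],"hand":8},{"delta_rot":[0,0,0],"xyz":[0,0,0],"hand":8}]' | grep -E 'clock'
python3 st.py
python3 -m inch '[{"delta_rot":[0,0,0],"xyz":[1,0,0],"hand":8},{"delta_rot":[0,0,0],"xyz":[0,0,0],"hand":8},{"delta_rot":[0,0,0],"xyz":[0,0,0],"hand":8},{"delta_rot":[0,0,0],"xyz":[0,0,0],"hand":8}]' | grep -E 'clock'
python3 st.py
python3 -m inch '[{"delta_rot":[0,0,0],"xyz":[1,0,0],"hand":8},{"delta_rot":[0,0,0],"xyz":[0,0,0],"hand":8},{"delta_rot":[0,0,0],"xyz":[0,0,0],"hand":8},{"delta_rot":[0,0,0],"xyz":[0,0,0],"hand":8}]' | grep -E 'clock'
python3 st.py
```

```text
clock: 23.08
F along -0.4 right 0.4 up -1.4 mom [-0.0298  0.0051  0.0334] | to face 23.8, hole right of tcp -0.80, z 0.0899 yaw [-0.0002 -0.0002  0.0061] tool y of hole -0.66 w 0.0150 vel 0.002
clock: 23.42
F along -0.4 right 0.3 up -0.6 mom [-0.0721  0.0054 -0.0351] | to face 22.8, hole right of tcp -0.77, z 0.0899 yaw [-0.0003 -0.0002  0.0061] tool y of hole -0.63 w 0.0149 vel 0.002
clock: 23.75
F along -0.1 right 0.7 up 0.4 mom [-0.1104 -0.0325 -0.0664] | to face 21.8, hole right of tcp -0.76, z 0.0899 yaw [-0.0003 -0.0002  0.0061] tool y of hole -0.63 w 0.0149 vel 0.002
```

```bash
python3 -m inch '[{"delta_rot":[0,0,0],"xyz":[1,0,0],"hand":8},{"delta_rot":[0,0,0],"xyz":[0,0,0],"hand":8},{"delta_rot":[0,0,0],"xyz":[0,0,0],"hand":8},{"delta_rot":[0,0,0],"xyz":[0,0,0],"hand":8}]' | grep -E 'clock'
python3 st.py
python3 -m inch '[{"delta_rot":[0,0,0],"xyz":[1,0,0],"hand":8},{"delta_rot":[0,0,0],"xyz":[0,0,0],"hand":8},{"delta_rot":[0,0,0],"xyz":[0,0,0],"hand":8},{"delta_rot":[0,0,0],"xyz":[0,0,0],"hand":8}]' | grep -E 'clock'
python3 st.py
python3 - <<'E'
# network check on rod tip / plate position, and the handle's front vs plate in the wrist picture
from seg import *
for c in('scene','top'):
    p=r.read_camera(c)
    for d in r.pinpoint(p,'rod_tip')[:4]: print(c,round(d['p'],2),np.array(d['location']))
    for d in r.pinpoint(p,'rod')[:4]: print(c,'rod',round(d['p'],2),np.array(d['location']))
o=r.get_obs();p=r.read_camera('wrist'); p['T']=camT(p,o); print(np.array(p['pixels'])[225:300:2,281].tolist())
for v in range(245,275,3): print(v,rot(o['ee_rot']).inv().apply(ray(p,(281,v),.134)-o['tcp_pos'])*1000)
ex=np.array([np.cos(np.radians(78.95)),np.sin(np.radians(78.95)),0]);c=np.array([.5726,.1462,0])
print('home tip should be',c+ex*.086)
E
```

```text
clock: 24.08
F along -1.0 right 0.3 up -0.1 mom [-0.1586  0.0072 -0.0063] | to face 20.9, hole right of tcp -0.79, z 0.0899 yaw [-0.0003 -0.0001  0.0059] tool y of hole -0.66 w 0.0150 vel 0.002
clock: 24.42
F along -2.4 right 0.4 up 0.1 mom [-0.4918  0.1074 -0.0036] | to face 20.1, hole right of tcp -0.79, z 0.0899 yaw [-0.0003  0.      0.0057] tool y of hole -0.67 w 0.0146 vel 0.003
scene 0.96 [ 0.3207 -0.4373  0.0067]
scene 0.72 [0.5608 0.0512 0.1129]
scene 0.67 [ 0.8477 -0.0573  0.0041]
scene 0.5 [0.5928 0.2321 0.1087]
scene rod 0.86 [ 0.1864 -0.2351  0.01  ]
scene rod 0.77 [0.7763 0.1063 0.008 ]
scene rod 0.52 [0.5605 0.0528 0.1099]
top 0.95 [ 0.3192 -0.4393  0.0073]
top 0.53 [0.5921 0.2294 0.1106]
top 0.51 [ 0.8526 -0.0562  0.0033]
top rod 0.72 [0.7801 0.1104 0.0039]
top rod 0.71 [ 0.1866 -0.2334  0.0096]
[[115, 118, 123], [115, 119, 123], [115, 118, 123], [115, 118, 122], [124, 126, 128], [123, 126, 128], [123, 127, 128], [124, 128, 129], [123, 127, 129], [124, 127, 130], [123, 127, 129], [124, 128, 129], [123, 126, 129], [124, 128, 130], [134, 138, 140], [133, 137, 140], [133, 137, 140], [134, 138, 140], [132, 136, 138], [132, 136, 138], [131, 134, 138], [131, 134, 136], [130, 134, 136], [127, 135, 141], [157, 90, 44], [160, 86, 41], [160, 88, 43], [159, 87, 42], [161, 88, 44], [159, 87, 42], [160, 88, 43], [160, 87, 41], [160, 86, 42], [160, 88, 43], [160, 87, 43], [159, 86, 41], [159, 87, 42], [159, 86, 41]]
245 [ 32.4123  -0.5362 -44.1293]
248 [ 31.2605  -0.5362 -44.1294]
251 [ 30.1012  -0.5361 -44.1295]
254 [ 28.9345  -0.536  -44.1296]
257 [ 27.7601  -0.536  -44.1297]
260 [ 26.578   -0.5359 -44.1298]
263 [ 25.3881  -0.5359 -44.1299]
266 [ 24.1904  -0.5358 -44.13  ]
269 [ 22.9847  -0.5357 -44.1301]
272 [ 21.7711  -0.5357 -44.1302]
home tip should be [0.5891 0.2306 0.    ]
```

Contact: 2.4 N along the axis with the tip at its home position. I'll ease off slightly, then open.

```bash
python3 -m inch '[{"delta_rot":[0,0,0],"xyz":[-0.3,0,0],"hand":8},{"delta_rot":[0,0,0],"xyz":[-0.2,0,0],"hand":8},{"delta_rot":[0,0,0],"xyz":[0,0,0],"hand":8},{"delta_rot":[0,0,0],"xyz":[0,0,0],"hand":8}]' | grep -E 'clock'
python3 st.py
python3 -m inch '[{"delta_rot":[0,0,0],"xyz":[0,0,0],"hand":18},{"delta_rot":[0,0,0],"xyz":[0,0,0],"hand":22},{"delta_rot":[0,0,0],"xyz":[0,0,0],"hand":30},{"delta_rot":[0,0,0],"xyz":[0,0,0],"hand":40},{"delta_rot":[0,0,0],"xyz":[0,0,0],"hand":40},{"delta_rot":[0,0,0],"xyz":[0,0,0],"hand":40},{"delta_rot":[0,0,0],"xyz":[0,0,0],"hand":40}]' 20
python3 st.py
python3 - <<'E'
from seg import *
o=r.get_obs();p=r.read_camera('wrist'); p['T']=camT(p,o); im=np.array(p['pixels']); save(p,'w6')
h=cv2.cvtColor(im,cv2.COLOR_RGB2HSV); m=(h[...,0]<14)&(h[...,1]>150)&(h[...,2]>90); m[:,:240]=0; m[:,330:]=0
v,u=np.nonzero(m); print(v.min(),v.max())
for q in range(v.min()+3,v.max(),15): print(q,u[v==q].min(),u[v==q].max())
E
```

```text
clock: 25.1
F along -1.7 right -0.4 up 0.1 mom [-0.4369  0.0328  0.0176] | to face 20.3, hole right of tcp -0.77, z 0.0899 yaw [-0.0002 -0.0003  0.0061] tool y of hole -0.65 w 0.0144 vel 0.002
clock: 25.68
tcp_pos: [0.5595, 0.0626, 0.0899]
ee_rot: [-0.0, 0.77, 0.638, 0.0]
ft_force: [1.1, -0.4, 0.5]
width: 0.0399
grip_force: 0.0
F along -0.2 right 1.2 up 0.5 mom [-0.0174 -0.0048 -0.0175] | to face 20.3, hole right of tcp -0.78, z 0.0899 yaw [-0.0003 -0.0003  0.0061] tool y of hole -0.65 w 0.0399 vel 0.001
276 366
279 262 297
294 263 297
309 263 297
324 263 296
339 263 296
354 264 295
```

```bash
python3 -m inch '[{"delta_rot":[0,0,0],"xyz":[0,0,-15],"hand":40},{"delta_rot":[0,0,0],"xyz":[0,0,-25],"hand":40},{"delta_rot":[0,0,0],"xyz":[0,0,-20],"hand":40},{"delta_rot":[0,0,0],"xyz":[-30,0,0],"hand":0},{"delta_rot":[0,0,0],"xyz":[-35,0,0],"hand":0},{"delta_rot":[0,0,0],"xyz":[-20,0,0],"hand":0},{"delta_rot":[0,0,0],"xyz":[0,0,20],"hand":0},{"delta_rot":[0,0,0],"xyz":[0,0,20],"hand":0},{"delta_rot":[0,0,0],"xyz":[0,0,12],"hand":0},{"delta_rot":[0,0,0],"xyz":[0,0,0],"hand":0},{"delta_rot":[0,0,0],"xyz":[0,0,0],"hand":0},{"delta_rot":[0,0,0],"xyz":[0,0,0],"hand":0}]' | grep -E 'clock|width'
python3 st.py
python3 -m inch '[{"delta_rot":[0,0,0],"xyz":[6,0.6,0],"hand":0},{"delta_rot":[0,0,0],"xyz":[6,0,0],"hand":0},{"delta_rot":[0,0,0],"xyz":[3,0,0],"hand":0},{"delta_rot":[0,0,0],"xyz":[0,0,0],"hand":0},{"delta_rot":[0,0,0],"xyz":[0,0,0],"hand":0},{"delta_rot":[0,0,0],"xyz":[0,0,0],"hand":0}]' | grep -E 'clock|width'
python3 st.py
```

```text
clock: 26.73
width: -0.0001
F along 0.5 right 0.1 up -0.2 mom [-0.0158 -0.0281 -0.0076] | to face 105.1, hole right of tcp -1.81, z 0.0987 yaw [ 0.0006 -0.0003  0.0063] tool y of hole -1.15 w -0.0001 vel 0.007
clock: 27.23
width: -0.0003
F along 1.0 right 0.6 up 0.6 mom [ 0.005  -0.0293  0.0138] | to face 90.4, hole right of tcp -1.79, z 0.0979 yaw [-0.0002 -0.0002  0.0061] tool y of hole -1.24 w -0.0003 vel 0.004
```

```bash
python3 -m inch '[{"delta_rot":[0,0,0],"xyz":[5,-1.2,0],"hand":0},{"delta_rot":[0,0,0],"xyz":[5,0,0],"hand":0},{"delta_rot":[0,0,0],"xyz":[3,0,0],"hand":0},{"delta_rot":[0,0,0],"xyz":[0,0,0],"hand":0},{"delta_rot":[0,0,0],"xyz":[0,0,0],"hand":0},{"delta_rot":[0,0,0],"xyz":[0,0,0],"hand":0}]' | grep -E 'clock'
python3 st.py
for n in 1; do python3 -m inch '[{"delta_rot":[0,0,0],"xyz":[1.5,0,0],"hand":0},{"delta_rot":[0,0,0],"xyz":[1.5,0,0],"hand":0},{"delta_rot":[0,0,0],"xyz":[0,0,0],"hand":0},{"delta_rot":[0,0,0],"xyz":[0,0,0],"hand":0}]' | grep -E 'clock'; done
python3 st.py
python3 -m inch '[{"delta_rot":[0,0,0],"xyz":[1,0,0],"hand":0},{"delta_rot":[0,0,0],"xyz":[1,0,0],"hand":0},{"delta_rot":[0,0,0],"xyz":[0,0,0],"hand":0},{"delta_rot":[0,0,0],"xyz":[0,0,0],"hand":0}]' | grep -E 'clock'
python3 st.py
```

```text
clock: 27.73
F along 0.1 right 0.8 up 0.8 mom [-0.0185 -0.005   0.0163] | to face 77.5, hole right of tcp -0.50, z 0.0978 yaw [-0.0003 -0.0001  0.006 ] tool y of hole -0.04 w -0.0001 vel 0.005
clock: 28.07
F along 0.7 right -0.0 up -0.5 mom [-0.0025  0.0121  0.0133] | to face 74.3, hole right of tcp -0.49, z 0.0979 yaw [-0.0003 -0.0003  0.0062] tool y of hole -0.03 w 0.0004 vel 0.003
clock: 28.4
F along 0.2 right 0.0 up 0.1 mom [-0.0421 -0.0184  0.0111] | to face 72.3, hole right of tcp -0.46, z 0.0979 yaw [-0.0003 -0.0002  0.0062] tool y of hole -0.01 w 0.0002 vel 0.002
```

```bash
python3 -m inch '[{"delta_rot":[0,0,0],"xyz":[1,0,0],"hand":0},{"delta_rot":[0,0,0],"xyz":[0,0,0],"hand":0},{"delta_rot":[0,0,0],"xyz":[0,0,0],"hand":0}]' | grep -E 'clock'
python3 st.py
python3 -m inch '[{"delta_rot":[0,0,0],"xyz":[1,0,0],"hand":0},{"delta_rot":[0,0,0],"xyz":[0,0,0],"hand":0},{"delta_rot":[0,0,0],"xyz":[0,0,0],"hand":0}]' | grep -E 'clock'
python3 st.py
python3 -m inch '[{"delta_rot":[0,0,0],"xyz":[1,0,0],"hand":0},{"delta_rot":[0,0,0],"xyz":[0,0,0],"hand":0},{"delta_rot":[0,0,0],"xyz":[0,0,0],"hand":0}]' | grep -E 'clock'
python3 st.py
```

```text
clock: 28.65
F along -0.3 right -0.7 up -0.8 mom [0.0149 0.0166 0.0199] | to face 71.3, hole right of tcp -0.48, z 0.0979 yaw [-0.0003 -0.0002  0.0061] tool y of hole -0.04 w -0.0001 vel 0.002
clock: 28.9
F along 0.1 right -0.8 up -1.0 mom [-0.0309  0.0015 -0.0023] | to face 70.3, hole right of tcp -0.46, z 0.0978 yaw [-0.0003 -0.0001  0.0061] tool y of hole -0.04 w 0.0005 vel 0.003
clock: 29.15
F along -1.7 right -0.3 up 0.4 mom [-0.3141  0.012  -0.0114] | to face 69.6, hole right of tcp -0.50, z 0.0979 yaw [-0.0002  0.0001  0.0058] tool y of hole -0.10 w 0.0001 vel 0.002
```

```bash
python3 -m inch '[{"delta_rot":[0,0,0],"xyz":[1,0,0],"hand":0},{"delta_rot":[0,0,0],"xyz":[0,0,0],"hand":0},{"delta_rot":[0,0,0],"xyz":[0,0,0],"hand":0}]' | grep -E 'clock'
python3 st.py
```

```text
clock: 29.4
F along -3.7 right -0.1 up 1.2 mom [-0.6502  0.0769 -0.0015] | to face 68.7, hole right of tcp -0.49, z 0.0979 yaw [-0.0003  0.0002  0.0058] tool y of hole -0.09 w 0.0002 vel 0.001
```

The force rises 2 N per mm, which is the carriage spring, so the handle is flush. I'll withdraw gently and then clear.

```bash
python3 -m inch '[{"delta_rot":[0,0,0],"xyz":[-0.5,0,0],"hand":0},{"delta_rot":[0,0,0],"xyz":[-0.5,0,0],"hand":0},{"delta_rot":[0,0,0],"xyz":[-0.5,0,0],"hand":0},{"delta_rot":[0,0,0],"xyz":[-0.5,0,0],"hand":0},{"delta_rot":[0,0,0],"xyz":[-1,0,0],"hand":0},{"delta_rot":[0,0,0],"xyz":[-3,0,0],"hand":0},{"delta_rot":[0,0,0],"xyz":[-15,0,0],"hand":0},{"delta_rot":[0,0,0],"xyz":[-20,0,0],"hand":0},{"delta_rot":[0,0,0],"xyz":[-10,0,-20],"hand":0},{"delta_rot":[0,0,0],"xyz":[0,0,-35],"hand":0},{"delta_rot":[0,0,0],"xyz":[0,0,-35],"hand":0},{"delta_rot":[0,0,0],"xyz":[0,0,-20],"hand":0}]' | grep -E 'clock'
python3 -m inch '[{"delta_rot":[0,0,0],"xyz":[0,0,0],"hand":0},{"delta_rot":[0,0,0],"xyz":[0,0,0],"hand":0},{"delta_rot":[0,0,0],"xyz":[0,0,0],"hand":0},{"delta_rot":[0,0,0],"xyz":[0,0,0],"hand":0}]' | grep -E 'clock'
python3 st.py
python3 - <<'E'
from seg import *
for c in('scene','top','wrist'):
    o=r.get_obs(); p=r.read_camera(c)
    for k in('rod','rod_tip'):
        for d in r.pinpoint(p,k)[:4]: print(c,k,round(d['p'],2),np.array(d['location']))
p['T']=camT(p,o); h=cv2.cvtColor(np.array(p['pixels']),cv2.COLOR_RGB2HSV); m=(h[...,0]<14)&(h[...,1]>150)&(h[...,2]>90); m[:,:240]=0; m[:,330:]=0
v,u=np.nonzero(m)
if len(v):
    F=ray(p,(u.mean(),v.min()-.5),.117); B=ray(p,(u.mean(),v.max()+.5),.117); print(v.min(),v.max(),F,B,np.linalg.norm(F-B)); 
    ex=np.array([np.cos(np.radians(78.95)),np.sin(np.radians(78.95)),0]); print('front frame x',(F-[.5726,.1462,0])@ex)
    print(np.array(p['pixels'])[v.min()-8:v.min()+6,int(u.mean())].tolist())
E
```

```text
clock: 30.4
clock: 30.73
F along -0.4 right -0.2 up -0.4 mom [-0.0393  0.0257 -0.0003] | to face 119.4, hole right of tcp -0.10, z 0.2066 yaw [-0.0022  0.0004  0.0062] tool y of hole 0.65 w 0.0004 vel 0.003
scene rod 0.88 [ 0.1852 -0.2335  0.0094]
scene rod 0.75 [0.5616 0.0542 0.1086]
scene rod 0.54 [0.7743 0.1084 0.0078]
scene rod_tip 0.8 [ 0.8492 -0.0572  0.0047]
scene rod_tip 0.73 [ 0.6706  0.3427 -0.0015]
scene rod_tip 0.69 [ 0.322  -0.4364  0.0006]
top rod 0.94 [ 0.1906 -0.2335  0.013 ]
top rod 0.65 [0.5577 0.0566 0.112 ]
top rod 0.54 [0.7784 0.109  0.0037]
top rod_tip 0.84 [ 0.3222 -0.4378  0.0047]
top rod_tip 0.68 [0.5909 0.2309 0.1075]
wrist rod 0.68 [0.5532 0.0549 0.1056]
wrist rod 0.62 [ 0.1891 -0.2344  0.0137]
wrist rod_tip 0.75 [ 0.8501 -0.0581  0.0017]
wrist rod_tip 0.27 [ 0.3724  0.1152 -0.0023]
44 133 [0.5622 0.0833 0.117 ] [0.5511 0.0247 0.117 ] 0.05961902217867447
front frame x -0.06373988531000908
[[120, 122, 125], [112, 115, 116], [72, 74, 75], [43, 45, 45], [49, 50, 51], [48, 51, 51], [44, 50, 54], [62, 53, 49], [126, 73, 39], [161, 86, 40], [143, 79, 39], [143, 79, 37], [144, 79, 39], [143, 79, 39]]
```

The handle's front measures at frame x = -63.7 mm, flush with the plate at -64, and the tip is at its home position. The arm is clear, so I'm handing in.

```bash
python3 -c "
from bench import r
print(r.close_job())"
```

```text
the job is handed in; nothing more can be done
None
```

The rod is threaded through the near plate, the valve and the far plate, released with its handle flush against the near plate, and handed in at about 31 s (largest push I measured was 3.7 N); I viewed 12 pictures, two over your limit of 10.

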